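# Walk the heavy plaster drum into its bay

### The arm

A 6-joint arm with a two-finger parallel gripper is mounted at the origin on the work surface. World frame = base frame: x ahead of the robot, y to its left, z up, the work surface at z = 0. Lengths are in mm, angles in rad, forces in N, time in s.
With the tool pointing down it reaches from about 275 to 825 mm from the base axis. Payload 5.2 kg.
Tool frame: the origin (TCP) lies at the very end of the fingers, on their centre line; the grasp point (between the pads) lies 19 mm behind it; z points along the fingers, y is the direction in which the jaws open and shut (so a half turn about z gives the same grasp; the last joint's range is limited). The gripper opens to 93 mm and grips with 3 to 60 N. Pads are 15 mm wide; open, the fingers measure 128 mm over their backs; the gripper's body (75 mm by 188 mm) begins 65 mm behind the grasp point.
Start: joints at [1.124, 0.259, 1.535, -0, 1.348, -0.203], TCP at [132.743, 533.746, 218.653] pointing down, gripper open.
Joint ranges: [-3.14, 3.14], [-0.91, 2.08], [0.19, 2.58], [-1.22, 4.36], [0.22, 2.71], [-3.12, 3.12]. Speed limits (rad/s): [2.57, 2.57, 3.14, 3.14, 3.14, 3.14].

### API

Orientations are given as a rotation vector (axis times angle).
In Python, from workcell import * gives the robot as it stands.
- The arm moves only by the shell command python3 -m pendant 'ROWS'. ROWS is JSON, a list of rows, each a list of 3 entries, a list of its own where there are three numbers: the turn, a rotation vector about the tool's x, y, z in rad, then the shift along the tool's x, y, z in m, then the opening, from 0 (shut) to 1 (fully open). A call has 1 to 5 rows; each row is the pose to reach, as a shift and turn from the pose commanded when the call began, along the tool's axes at that moment; what a row does not reach only later rows make up. A row lasts 1/10 s, in which the tool goes at most 50 mm and 8.59 degrees, less where a joint would pass 70% of its speed; a pose out of reach is approached as far as the arm can. A call with a gripper value outside its range is refused whole. The fingers move at their own pace and stop on an object; the grip force is fixed at half the most. Time passes only in rows, so rows that repeat a pose let the fingers close. It gives the time, the measured TCP pose, the force and the opening at its end, in the units of the state.
- state(): the state, without advancing time (a new reading comes with each control period).
- camera(name): name is "side" or "top"; returns a dict with "image" (420x560x3 uint8, blue, green, red), "mtx" (3x3 intrinsics, pixels), "cam_to_world" (4x4, takes a point from camera to world coordinates). Camera axes: x right, y up, looking along -z (the intrinsics and any distortion apply to the point x, -y, -z); pixel columns grow to the right and rows downward; lengths in mm; the calibration is good to about 2 mm. A picture is of the moment at which its call begins. There is no depth.
- finish_job(): hands the job in, once; it reports no verdict.
The state is a dict: "t": time; "q": joint angles; "joint_velocities": joint speeds; "effort": joint torques, N m; "tcp_pos": TCP position; "eef_rot": TCP orientation; "contact_force": force on the tool from outside, world axes, zero at the start; "wrist_torque": the same for the moment, N m; "width": finger opening in mm.
Only numpy, scipy, OpenCV 4.12 (cv2) and the standard library are available. Lean on these libraries where they do the work, as an engineer would, in place of code of your own. Each camera call takes 0.05 s, during which the arm holds its last target.

### The job

The drum of casting plaster is too heavy to carry: holding its handle bar, walk it on its bottom rim into the bay, tipping it from side to side and swinging the raised side forward each time, a good finger's width off the table but never near toppling. Start with the red-striped side (the blue side stays planted for that first step), then the blue, and so on in turn, at least two steps with each side and still stepping well past half-way, never lifting the whole drum off the table. Set it down upright in the middle of the bay, then swing the yellow gate fully shut behind it, leaving everything else on the table where it is.

Things in the scene. Friction and masses are not known exactly. Their poses are not given: they have to be found in the camera images.
- drum_mid (a point): centre of the heavy drum: a sealed white steel tub of casting plaster, about 1.6 kg, 110 mm across, 100 mm tall, flat bottom, square rim; this point is 50 mm above its bottom. z is the drum's axis, x its forward direction (within 0.3 rad of into the bay at the start), y points to its blue-striped side. Too wide for a gripper: hold it by the handle bar.
- drum_grip (a point): the point to hold on the drum's black handle bar, on the drum's axis, 126 mm above its bottom (26 mm above the lid); axes as drum_mid. The bar stands on the middle of the lid: 60 mm long (along x), 22 mm thick (along y), 48 mm tall, its top 148 mm above the drum's bottom.
- foot_red (a point): the point of the drum's bottom rim under its red stripe: 55 mm from the drum's axis on its own -y side (right-hand side looking into the bay); axes as drum_mid
- foot_blue (a point): the point of the drum's bottom rim under its blue stripe: 55 mm from the drum's axis on its own +y side (left-hand side looking into the bay); axes as drum_mid
- bay: the docking bay fixed to the table: a low grey fence, open at the front, round a black rubber floor patch level with the table. Origin on the table in the middle of the mouth; x points into the bay. Inside 140 mm wide (y from -70 to 70 mm) and 128 mm deep (x from 0 to 128 mm); fence 35 mm high, 12 mm thick. The drum is home with its centre about 64 mm in, on the middle line.
- gate (a joint): the yellow gate bar of the bay, rad: 0 is shut square across the mouth against its stop, about 1.8 to 2.1 is the open start, swung outward beside the lane. Counter-clockwise from above opens it. Stiff enough to stay where it is left; moving it takes under 3 N at the post.
- gate_hinge (a point): the gate's upright hinge axis, at x = -7, y = -88 mm of the bay, 40 mm above the table (mid-height of the bar, which is 14 mm thick, 16 mm high, 185 mm long). Its y axis points along the bar away from the hinge.
- gate_grip (a point): the point to hold or push on the gate's upright round black post: 16 mm diameter, 140 mm from the hinge along the bar, its top 160 mm above the table; this point is 145 mm above the table
- paint_a: bystander, to be left alone: small dropper bottle, 28 mm across, 75 mm tall, orange label, black cap; origin at the middle of its underside
- paint_b: bystander, to be left alone: small dropper bottle, 28 mm across, 75 mm tall, green label, white cap; origin at the middle of its underside
- coffee: bystander, to be left alone: brown card cup, 76 mm across, 100 mm tall; origin at the middle of its underside
- jar: bystander, to be left alone: glass jar with a red lid, 64 mm across, 70 mm tall; origin at the middle of its underside
- ruin: bystander, to be left alone: model ruin on a 150 x 110 mm grey base, 122 mm tall; origin at the middle of its underside
- carton: bystander, to be left alone: small card box, 90 x 70 x 60 mm; origin at the middle of its underside
- brush: bystander, to be left alone: paint brush lying flat, 170 mm long; origin at the middle of its length
Not all that is in view belongs to the job. Leave any orange look-alike of the bay alone.

How it is judged:
By the outcome, as a careful person would: the job done as asked, in the order asked, and still so for the second after the job is handed in, with the robot touching nothing.
It also fails if it takes over 62 s, if anything falls off the work surface, if the arm or the gripper's body presses on something with over 40 N, if the wrist force passes 120 N, or if a joint passes its speed limit or range.

## Working session

There is one attempt and no reset: what is moved stays moved. The work goes in short steps, Python scripts to look and compute and a shell command to move; the robot and the scene stay as the last step left them, time stands still between calls to the robot, and variables do not carry over. Pictures are saved under pics/ and viewed, and the job is handed in when it is done.

```bash
ls; mkdir -p pics; python3 - <<'E'
from workcell import *
import cv2,numpy as np
print(state())
for n in("side","top"):
    c=camera(n);cv2.imwrite(f"pics/{n}0.png",c["image"]);print(n,c["mtx"],c["cam_to_world"].tolist() if hasattr(c["cam_to_world"],'tolist') else c["cam_to_world"],[k for k in c])
E
```

```text
pics
{'t': 0.0, 'q': array([ 1.12417467e+00,  2.59313704e-01,  1.53608738e+00,  1.59678178e-05,
        1.34799180e+00, -2.02799065e-01]), 'joint_velocities': array([ 6.24035860e-04,  1.13393067e-05, -3.40956210e-04, -1.19434067e-03,
       -4.15364315e-04,  9.36060178e-04]), 'effort': array([-1.35994502e-03, -4.37317622e+01, -2.84000409e+01,  7.17291632e-02,
        4.13269876e-02, -1.67714488e-04]), 'tcp_pos': array([132.50719527, 533.23511364, 217.83175424]), 'eef_rot': array([-3.81981385e-01, -3.11768928e+00,  2.67171543e-03]), 'contact_force': array([-0.47598738,  0.75095434, -0.2088065 ]), 'wrist_torque': array([ 0.02215022,  0.01984163, -0.03578097]), 'width': 92.63003327903299}
side [[426.96884868   0.         284.94284371]
 [  0.         426.96884868 208.50525672]
 [  0.           0.           1.        ]] [[0.9948770437101216, 0.06768976342734659, -0.07508504395522987, 401.81651922353234], [-0.10085981731401512, 0.6142700190687026, -0.7826235627201109, -837.8989711131754], [-0.006853112431037984, 0.786187280233206, 0.617950317784142, 803.4739829821153], [0.0, 0.0, 0.0, 1.0]] ['image', 'mtx', 'cam_to_world']
top [[424.74275802   0.         276.00390225]
 [  0.         424.74275802 204.56698205]
 [  0.           0.           1.        ]] [[0.029023987397089137, 0.9962592118495566, -0.0813952760329113, 382.90290613373355], [-0.999576434647193, 0.029101484426311743, -0.00023431216586044823, 6.135252964256832], [0.0021352877041601885, 0.0813676004874505, 0.9966818720822282, 1355.717884588845], [0.0, 0.0, 0.0, 1.0]] ['image', 'mtx', 'cam_to_world']
```

View pics/side0.png

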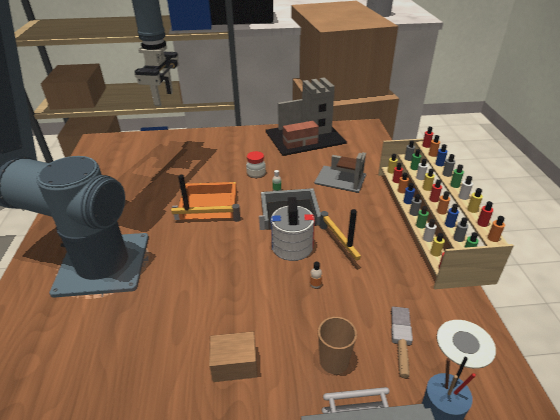

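View pics/top0.png

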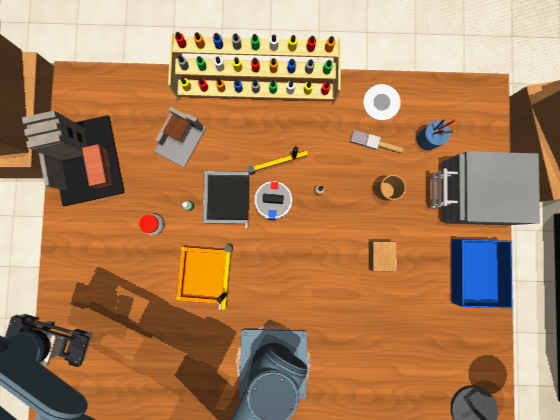

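Top view: grey bay at (227,197) opens to the image right. The drum is at (273,200), with its red stripe up (+x) and blue stripe down. The gate runs (251,168)→(308,152). The candidates are the grey bay with a black floor at (227,197), which fits, and the orange look-alike at (204,275), which I must avoid. There are two gates: the real one by the drum and the decoy's at (225,275). Close crops next.

```bash
python3 - <<'E'
import cv2
a=cv2.imread("pics/top0.png")[140:240,180:340];cv2.imwrite("pics/tc0.png",cv2.resize(a,None,fx=5,fy=5,interpolation=cv2.INTER_CUBIC))
a=cv2.imread("pics/side0.png")[160:300,230:390];cv2.imwrite("pics/sc0.png",cv2.resize(a,None,fx=4,fy=4,interpolation=cv2.INTER_CUBIC))
E
```

```text
(no output)
```

View pics/tc0.png

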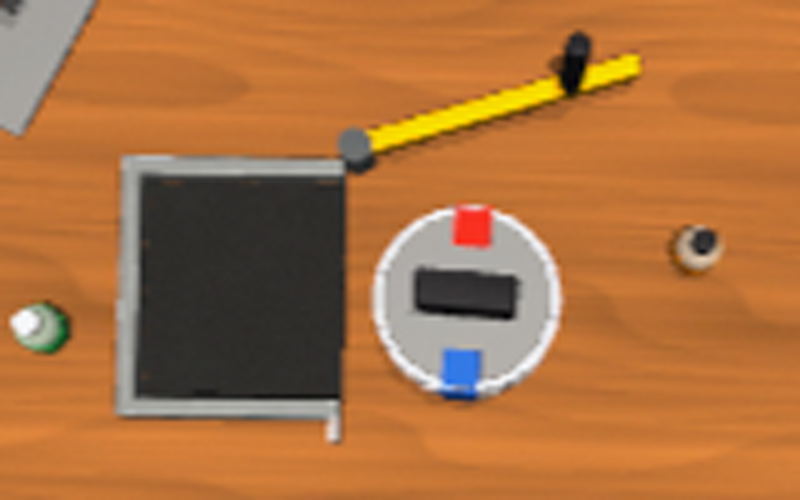

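View pics/sc0.png

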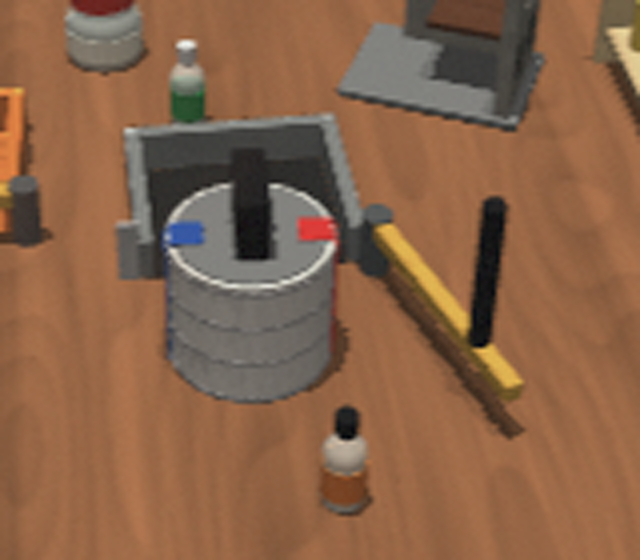

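```bash
cat > h.py <<'E'
import numpy as np,cv2
from workcell import *
def ray(cam,u,v):
    K=cam["mtx"];T=np.array(cam["cam_to_world"])
    d=np.array([(u-K[0,2])/K[0,0],-(v-K[1,2])/K[1,1],-1.0])
    return T[:3,3],T[:3,:3]@d
def atz(cam,u,v,z):
    o,d=ray(cam,u,v); return o+d*(z-o[2])/d[2]
def proj(cam,p):
    K=cam["mtx"];T=np.array(cam["cam_to_world"]);q=T[:3,:3].T@(np.array(p,float)-T[:3,3])
    return K[0,0]*q[0]/-q[2]+K[0,2],K[1,1]*-q[1]/-q[2]+K[1,2]
def tri(c1,p1,c2,p2):
    o1,d1=ray(c1,*p1);o2,d2=ray(c2,*p2)
    s=np.linalg.lstsq(np.c_[d1,-d2],o2-o1,rcond=None)[0]
    a,b=o1+s[0]*d1,o2+s[1]*d2; return (a+b)/2,np.linalg.norm(a-b)
E
python3 - <<'E'
from h import *
np.set_printoptions(precision=1,suppress=True)
T=camera("top");S=camera("side")
import pickle;pickle.dump((T,S),open("cams.pkl","wb"))
t=lambda x,y,z:atz(T,(x+.5)/5-.5+180,(y+.5)/5-.5+140,z)
s=lambda x,y,z:atz(S,(x+.5)/4-.5+230,(y+.5)/4-.5+160,z)
print("floor",[t(*p,0)[:2] for p in((142,176),(345,178),(341,398),(138,398))])
print("fence top outer",[t(*p,35)[:2] for p in((122,157),(117,415),(337,405),(346,160))])
print("drum rim c",t(467,300,100)[:2],"red",t(473,227,100)[:2],"blue",t(461,373,100)[:2], "bar",t(467,290,148)[:2])
print("hinge cap",t(355,145,50)[:2],"bar end",t(638,66,48)[:2],"post top",t(578,42,160)[:2])
print("side: post top",s(494,203,160)[:2],"drum rim",s(252,236,100)[:2],"bar top",s(249,153,148)[:2],"barend",s(512,386,48)[:2],"hinge",s(378,214,50)[:2])
print("side red",s(318,229,100)[:2],"blue",s(184,233,100)[:2])
print("side fence tops",[s(*p,35)[:2] for p in((126,132),(330,118),(145,262),(358,238))])
print("paint_a cap", t(703,240,75)[:2],"paint_b",t(25,322,75)[:2])
E
```

```text
floor [array([583.3, 228.1]), array([585.9,  97.4]), array([444.1,  95.1]), array([440.4, 224.6])]
fence top outer [array([589.8, 235.4]), array([427.9, 231.6]), array([438.1,  95.2]), array([592.1,  94.8])]
drum rim c [500.   15.8] red [543.7  13.5] blue [456.5  18. ] bar [501.2  15.6]
hinge cap [599.3  88.6] bar end [654.6 -86.2] post top [644.2 -43.7]
side: post top [643.4 -48.3] drum rim [502.8   8.7] bar top [503.6  34.2] barend [655. -93.] hinge [600.9  83.4]
side red [546.2  11.1] blue [459.3  16.6]
side fence tops [array([430.7, 221.6]), array([588.4, 222.5]), array([435. ,  66.9]), array([586.1,  76.6])]
paint_a cap [ 543.1 -126.2] paint_b [481.1 282.8]
```

```bash
cat > plan.py <<'E'
import numpy as np,json,os
from scipy.spatial.transform import Rotation as Ro,Slerp
F="cmd.json"
def down(yaw): # tool x at world yaw, z down
    x=np.array([np.cos(yaw),np.sin(yaw),0]);z=np.array([0,0,-1.]);return Ro.from_matrix(np.c_[x,np.cross(z,x),z])
def load():
    d=json.load(open(F));return np.array(d["p"]),Ro.from_rotvec(d["r"])
def save(p,R): json.dump({"p":list(p),"r":list(R.as_rotvec())},open(F,"w"))
def rows(poses,op):
    """poses: list of (p mm,R) each one row; prints calls of <=5 rows; updates commanded pose (as rounded)"""
    p0,R0=load()
    for i in range(0,len(poses),5):
        out=[]
        for p,R in poses[i:i+5]:
            t=np.round((R0.inv()*R).as_rotvec(),3)+0.; s=np.round(R0.inv().apply(np.array(p)-p0)/1000,4)+0.
            out.append([list(map(float,t)),list(map(float,s)),op])
        print(json.dumps(out,separators=(",",":")))
        p0,R0=p0+R0.apply(s*1000),R0*Ro.from_rotvec(t)
    save(p0,R0)
def line(p,R,n,start=None):
    p0,R0=start or load();sl=Slerp([0,1],Ro.concatenate([R0,R]))
    return [(p0+(np.array(p)-p0)*k,sl(k)) for k in np.arange(1,n+1)/n]
E
python3 - <<'E'
from plan import *
R0=Ro.from_rotvec([-.382,-3.1177,.0027]);M=R0.as_matrix()
y=np.arctan2(M[1,0],M[0,0]);print(y)
save([132.743,533.746,218.653],down(y))
rows(line([500,14,230],down(np.radians(87)),15),1)
E
```

```text
2.8977552574519243
[[[0.0,0.0,0.092],[-0.0321,-0.0277,-0.0008],1],[[0.0,0.0,0.184],[-0.0642,-0.0554,-0.0015],1],[[0.0,0.0,0.276],[-0.0964,-0.0831,-0.0023],1],[[0.0,0.0,0.368],[-0.1285,-0.1109,-0.003],1],[[0.0,0.0,0.46],[-0.1606,-0.1386,-0.0038],1]]
[[[0.0,0.0,0.092],[-0.0411,-0.0105,-0.0007],1],[[0.0,0.0,0.184],[-0.0822,-0.0211,-0.0015],1],[[0.0,0.0,0.276],[-0.1233,-0.0317,-0.0023],1],[[0.0,0.0,0.368],[-0.1644,-0.0422,-0.003],1],[[0.0,0.0,0.46],[-0.2055,-0.0528,-0.0038],1]]
[[[0.0,0.0,0.092],[-0.0415,0.0087,-0.0007],1],[[0.0,0.0,0.183],[-0.083,0.0175,-0.0015],1],[[0.0,0.0,0.275],[-0.1245,0.0263,-0.0022],1],[[0.0,0.0,0.367],[-0.166,0.035,-0.003],1],[[0.0,0.0,0.459],[-0.2075,0.0438,-0.0037],1]]
```

```bash
python3 -m pendant '[[[0,0,0.092],[-0.0321,-0.0277,-0.0008],1],[[0,0,0.184],[-0.0642,-0.0554,-0.0015],1],[[0,0,0.276],[-0.0964,-0.0831,-0.0023],1],[[0,0,0.368],[-0.1285,-0.1109,-0.003],1],[[0,0,0.46],[-0.1606,-0.1386,-0.0038],1]]'
python3 -m pendant '[[[0,0,0.092],[-0.0411,-0.0105,-0.0007],1],[[0,0,0.184],[-0.0822,-0.0211,-0.0015],1],[[0,0,0.276],[-0.1233,-0.0317,-0.0023],1],[[0,0,0.368],[-0.1644,-0.0422,-0.003],1],[[0,0,0.46],[-0.2055,-0.0528,-0.0038],1]]'
python3 -m pendant '[[[0,0,0.092],[-0.0415,0.0087,-0.0007],1],[[0,0,0.183],[-0.083,0.0175,-0.0015],1],[[0,0,0.275],[-0.1245,0.0263,-0.0022],1],[[0,0,0.367],[-0.166,0.035,-0.003],1],[[0,0,0.459],[-0.2075,0.0438,-0.0037],1]]'
python3 - <<'E'
from h import *
for n in("side","top"):
    c=camera(n);cv2.imwrite(f"pics/{n}1.png",c["image"])
print(state()); print(proj(c,state()["tcp_pos"]))
a=cv2.imread("pics/top1.png")[140:240,180:340];cv2.imwrite("pics/tc1.png",cv2.resize(a,None,fx=5,fy=5,interpolation=cv2.INTER_CUBIC))
a=cv2.imread("pics/side1.png")[100:300,210:410];cv2.imwrite("pics/sc1.png",cv2.resize(a,None,fx=3,fy=3,interpolation=cv2.INTER_CUBIC))
E
```

```text
t: 0.7
tcp_pos: [255.6, 359.0, 222.4]
eef_rot: [1.088, 2.947, -0.0]
contact_force: [1.3, 0.1, -0.0]
width: 92.9
t: 1.2
tcp_pos: [378.2, 185.7, 226.4]
eef_rot: [1.732, 2.621, 0.0]
contact_force: [0.8, 0.9, 0.1]
width: 92.8
t: 1.7
tcp_pos: [500.7, 12.4, 229.9]
eef_rot: [-2.283, -2.158, -0.0]
contact_force: [0.4, -0.3, 0.8]
width: 93.1
{'t': 1.8, 'q': array([-2.01607442e-01,  1.64982169e-01,  1.62761418e+00, -1.44773614e-03,
        1.34758788e+00, -1.42660466e-01]), 'joint_velocities': array([ 0.05848245, -0.03867246,  0.05969698,  0.03490719,  0.03314517,
       -0.02577913]), 'effort': array([ -1.27630971, -37.33613133, -29.32503819,  -0.19778577,
        -0.2119577 ,   0.24788029]), 'tcp_pos': array([502.65603423,   9.82700743, 229.56998183]), 'eef_rot': array([ 2.28416732e+00,  2.15402984e+00, -5.40219946e-04]), 'contact_force': array([0.2109021 , 0.93858027, 1.52567169]), 'wrist_torque': array([-0.03016845,  0.12405253, -0.00439104]), 'width': 93.05972244679019}
(np.float64(275.02130622520536), np.float64(194.14475212740874))
```

View pics/sc1.png

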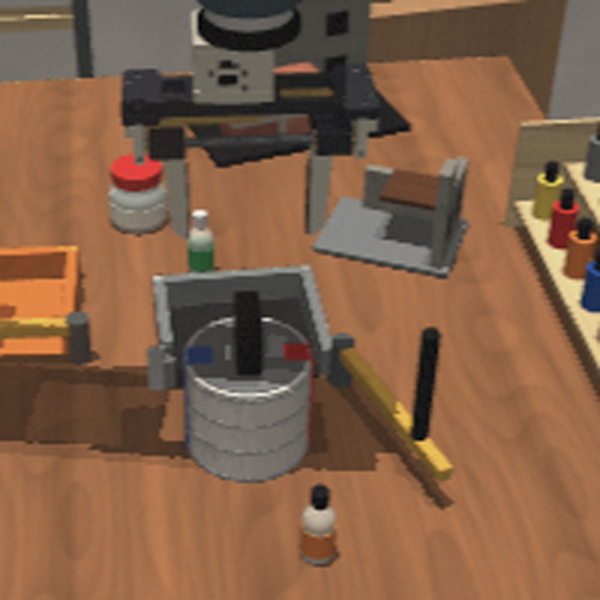

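View pics/tc1.png

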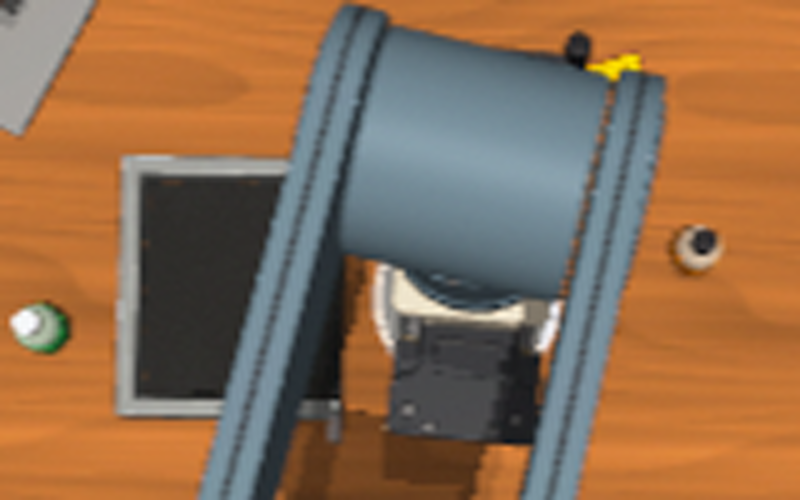

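```bash
python3 - <<'E'
from h import *
from plan import *
c=camera("side");s=state();print(s["tcp_pos"],s["eef_rot"],proj(c,s["tcp_pos"]))
import pickle
T,S=pickle.load(open("cams.pkl","rb"))
# triangulate features
f=lambda x,y:((x+.5)/5-.5+180,(y+.5)/5-.5+140)
g=lambda x,y:((x+.5)/4-.5+230,(y+.5)/4-.5+160)
for n,a,b in(("post",f(578,42),g(494,203)),("barend",f(638,66),g(512,386)),("red",f(473,227),g(318,229)),("blue",f(461,373),g(184,233)),("hinge",f(355,145),g(378,214))): print(n,tri(T,a,S,b))
cv2.imwrite("pics/s2.png",cv2.resize(c["image"][130:230,230:350],None,fx=6,fy=6,interpolation=cv2.INTER_CUBIC))
E
```

```text
[500.92323567  11.92879891 229.3906713 ] [-2.28197238e+00 -2.15857139e+00  9.64940462e-04] (np.float64(291.9335776489204), np.float64(176.33780540460452))
post (array([644.84970102, -43.81460563, 156.34232794]), np.float64(0.2347598463076127))
barend (array([656.52011039, -86.69781792,  41.59353531]), np.float64(1.2467145346195005))
red (array([545.30779158,  13.4245549 ,  97.99388158]), np.float64(2.6367184074183765))
blue (array([457.97901823,  18.02698959,  98.72382932]), np.float64(2.8325569213325847))
hinge (array([601.01431297,  88.76253738,  45.48676994]), np.float64(2.0121188555144736))
```

View pics/s2.png

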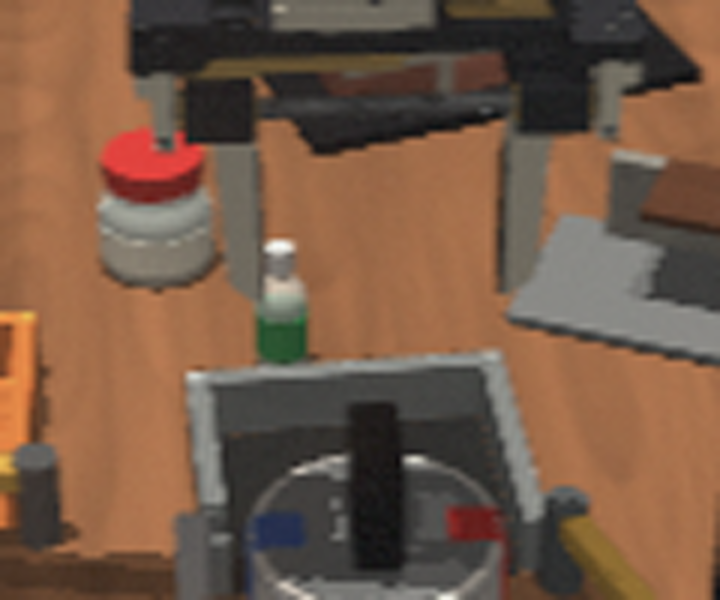

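```bash
python3 - <<'E'
from plan import *
print(load()[0])
rows(line([500,15,107],down(np.radians(87)),5),1)
E
```

```text
[499.98189191  14.01447466 229.953     ]
[[[0.0,0.0,0.0],[0.0002,0.0,0.0246],1],[[0.0,0.0,0.0],[0.0004,0.0,0.0492],1],[[0.0,0.0,0.0],[0.0006,0.0,0.0738],1],[[0.0,0.0,0.0],[0.0008,0.0,0.0984],1],[[0.0,0.0,0.0],[0.001,0.0,0.123],1]]
```

```bash
python3 -m pendant '[[[0,0,0],[0.0002,0,0.0246],1],[[0,0,0],[0.0004,0,0.0492],1],[[0,0,0],[0.0006,0,0.0738],1],[[0,0,0],[0.0008,0,0.0984],1],[[0,0,0],[0.001,0,0.123],1]]'
python3 -m pendant '[[[0,0,0],[0,0,0],1]]'
python3 - <<'E'
from h import *
c=camera("side");s=state();print(s["tcp_pos"],s["eef_rot"],s["contact_force"])
cv2.imwrite("pics/s3.png",cv2.resize(c["image"][140:260,230:350],None,fx=5,fy=5,interpolation=cv2.INTER_CUBIC))
E
```

```text
t: 2.35
tcp_pos: [499.1, 16.4, 106.2]
eef_rot: [-2.276, -2.165, -0.0]
contact_force: [1.1, -0.4, 0.1]
width: 92.7
t: 2.45
tcp_pos: [496.7, 16.7, 104.1]
eef_rot: [-2.272, -2.161, 0.006]
contact_force: [0.1, 0.5, 0.2]
width: 93.1
[498.12175519  16.2922235  105.94880748] [-2.27407235 -2.16249435  0.00348572] [ 0.68211029  0.06402814 -0.56665859]
```

View pics/s3.png

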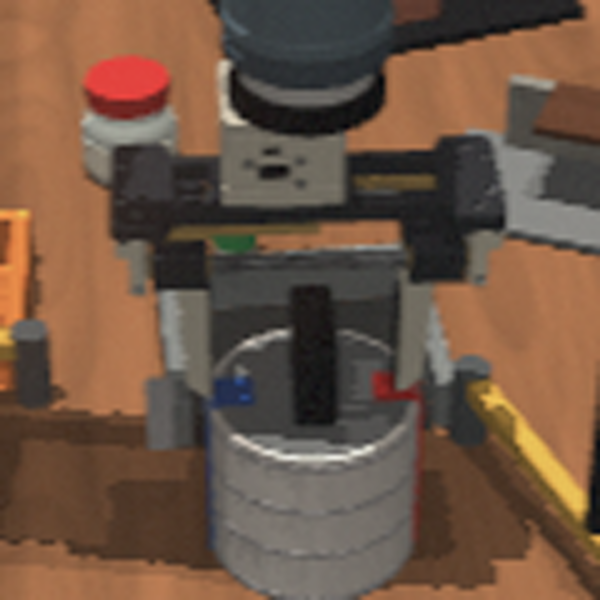

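```bash
python3 -m pendant '[[[0,0,0],[0,0.0025,0],1],[[0,0,0],[0,0.0025,0],0.5],[[0,0,0],[0,0.0025,0],0],[[0,0,0],[0,0.0025,0],0],[[0,0,0],[0,0.0025,0],0]]'
python3 -m pendant '[[[0,0,0],[0,0,0],0],[[0,0,0],[0,0,0],0],[[0,0,0],[0,0,0],0]]'
python3 - <<'E'
from h import *
c=camera("side");s=state();print(s["tcp_pos"],s["eef_rot"],s["contact_force"],s["wrist_torque"])
cv2.imwrite("pics/s4.png",cv2.resize(c["image"][140:260,230:350],None,fx=5,fy=5,interpolation=cv2.INTER_CUBIC))
E
```

```text
t: 3.0
tcp_pos: [502.7, 14.8, 107.4]
eef_rot: [2.278, 2.163, 0.001]
contact_force: [0.6, -0.4, 0.6]
width: 65.2
t: 3.3
tcp_pos: [502.5, 14.8, 106.9]
eef_rot: [-2.278, -2.163, 0.0]
contact_force: [1.2, 0.1, -0.2]
width: 41.3
[502.50049353  14.88511562 106.90382713] [-2.27839376e+00 -2.16281387e+00  1.36412418e-04] [ 0.6219481  -0.67426546  0.24167547] [-0.02203978  0.03994287  0.06968842]
```

View pics/s4.png

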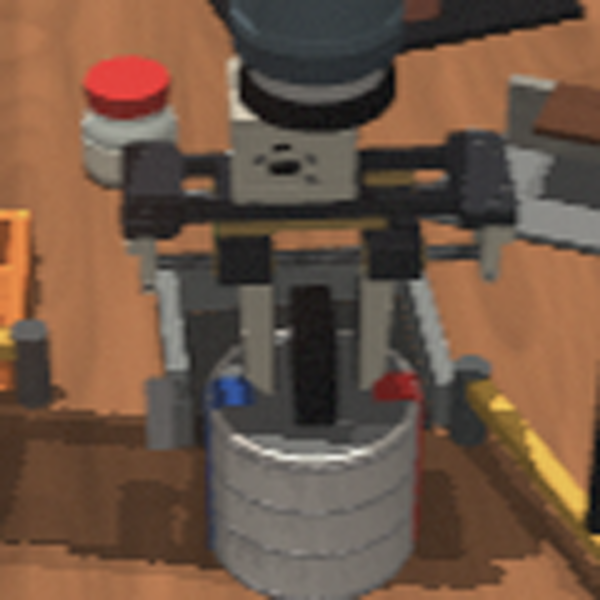

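Centred now. The jaws are moving at about 80 mm/s and will reach the 22 mm bar shortly.

```bash
python3 -m pendant '[[[0,0,0],[0,0,0],0],[[0,0,0],[0,0,0],0],[[0,0,0],[0,0,0],0],[[0,0,0],[0,0,0],0],[[0,0,0],[0,0,0],0]]'
python3 - <<'E'
from h import *
from plan import *
p,R=load(); p=p+R.apply([0,2.5,0]); save(p,R)
s=state();print(p,s["tcp_pos"],s["eef_rot"],s["contact_force"],s["wrist_torque"],s["width"])
E
```

```text
t: 3.85
tcp_pos: [501.8, 15.0, 106.8]
eef_rot: [-2.278, -2.162, 0.002]
contact_force: [-4.1, -1.0, 3.1]
width: 21.9
[502.53052491  14.88307687 106.953     ] [501.79198124  14.95371206 106.8089125 ] [-2.27766129e+00 -2.16219563e+00  1.58645633e-03] [-4.13717662 -1.01751005  3.0703123 ] [-0.13318506  0.65258856 -0.02907085] 21.88882296854809
```

```bash
cat > walk.py <<'E'
from plan import *
import sys
RT=Ro.from_euler("x",np.pi) # tool in drum axes: x fwd, y->-y, z->-z
H=107.
def pose(P,s,yaw,tilt,press):
    """P foot planted (xy), s=+1 blue planted; tilt>0 raises other side"""
    D=Ro.from_euler("z",yaw)*Ro.from_euler("x",-s*tilt)
    o=np.array([P[0],P[1],0])-D.apply([0,s*55,0])
    return o+D.apply([0,0,H])-[0,0,press], D*RT
def foot(c,s,yaw): return np.array(c)+55*s*np.array([-np.sin(yaw),np.cos(yaw)])
def centre(P,s,yaw): return np.array(P)-55*s*np.array([-np.sin(yaw),np.cos(yaw)])
E
cat > step.py <<'E'
# usage: step.py side cx cy yaw0 yaw1 tilt press phase
from walk import *
side=sys.argv[1];cx,cy,y0,y1,tilt,press=map(float,sys.argv[2:8])
s={'R':1,'B':-1}[side];P=foot((cx,cy),s,y0)
sm=lambda k:k*k*(3-2*k)
K=np.arange(1,11)/10
ph=sys.argv[8]
if 't' in ph: print("tilt");rows([pose(P,s,y0,tilt*sm(k),press) for k in K],0)
if 's' in ph: print("swing");rows([pose(P,s,y0+(y1-y0)*sm(k),tilt,press) for k in K],0)
if 'd' in ph: print("down");rows([pose(P,s,y1,tilt*(1-sm(k)),press) for k in K],0)
print("end centre",centre(P,s,y1).round(2),"yaw",y1)
E
python3 step.py R 502 15 1.508 1.7735 0.19 1 t
```

```text
tilt
[[[-0.005,0.0,0.011],[0.0001,-0.0011,0.0007],0],[[-0.02,0.0,0.011],[0.0001,-0.0027,-0.0001],0],[[-0.041,0.0,0.011],[0.0001,-0.005,-0.0012],0],[[-0.067,0.0,0.011],[0.0002,-0.0078,-0.0025],0],[[-0.095,-0.001,0.011],[0.0002,-0.0109,-0.0038],0]]
[[[-0.028,0.001,0.0],[0.0,-0.0031,-0.0015],0],[[-0.054,0.001,0.0],[0.0,-0.0059,-0.0028],0],[[-0.075,0.001,0.0],[0.0,-0.0082,-0.0038],0],[[-0.09,0.001,0.0],[0.0,-0.0098,-0.0045],0],[[-0.095,0.001,0.0],[0.0,-0.0104,-0.0047],0]]
end centre [500.98  29.52] yaw 1.7735
```

```bash
python3 -c "
from plan import *
save([502.53,14.88,106.95],down(np.radians(87)))"
python3 step.py R 502.3 15 1.518 1.7735 0.19 1 t; cp cmd.json cmd_t.json
```

```text
tilt
[[[-0.005,0.0,0.0],[0.0001,-0.0008,0.0007],0],[[-0.02,0.0,0.0],[0.0001,-0.0024,-0.0001],0],[[-0.041,0.0,0.0],[0.0001,-0.0047,-0.0012],0],[[-0.067,0.0,0.0],[0.0001,-0.0075,-0.0025],0],[[-0.095,0.0,0.0],[0.0001,-0.0106,-0.0038],0]]
[[[-0.028,0.0,0.0],[0.0,-0.0031,-0.0015],0],[[-0.054,0.0,0.0],[0.0,-0.0059,-0.0028],0],[[-0.075,0.0,0.0],[0.0,-0.0082,-0.0038],0],[[-0.09,0.0,0.0],[0.0,-0.0098,-0.0045],0],[[-0.095,0.0,0.0],[0.0,-0.0104,-0.0047],0]]
end centre [501.25  28.97] yaw 1.7735
```

```bash
python3 -m pendant '[[[-0.005,0,0],[0.0001,-0.0008,0.0007],0],[[-0.02,0,0],[0.0001,-0.0024,-0.0001],0],[[-0.041,0,0],[0.0001,-0.0047,-0.0012],0],[[-0.067,0,0],[0.0001,-0.0075,-0.0025],0],[[-0.095,0,0],[0.0001,-0.0106,-0.0038],0]]'
python3 -m pendant '[[[-0.028,0,0],[0,-0.0031,-0.0015],0],[[-0.054,0,0],[0,-0.0059,-0.0028],0],[[-0.075,0,0],[0,-0.0082,-0.0038],0],[[-0.09,0,0],[0,-0.0098,-0.0045],0],[[-0.095,0,0],[0,-0.0104,-0.0047],0]]'
cat > look.py <<'E'
from h import *
from plan import *
import sys
np.set_printoptions(precision=3,suppress=True)
c=camera("side");s=state();p,R=load()
Rm=Ro.from_rotvec(s["eef_rot"]);D=Rm*Ro.from_euler("x",np.pi).inv()
e=D.as_euler("ZYX");pc=s["tcp_pos"]
b=pc-D.apply([0,0,107]); 
print("t",s["t"],"tcp",pc,"cmd",p,"yaw,pitch,roll",e,"F",s["contact_force"],"M",s["wrist_torque"],"w",s["width"])
print("drum base c",b,"red",b+D.apply([0,-55,0]),"blue",b+D.apply([0,55,0]))
cv2.imwrite(f"pics/{sys.argv[1]}.png",cv2.resize(c["image"][140:260,230:350],None,fx=5,fy=5,interpolation=cv2.INTER_CUBIC))
E
python3 look.py s5
```

```text
t: 4.35
tcp_pos: [491.9, 15.5, 111.0]
eef_rot: [2.227, 2.114, 0.101]
contact_force: [-0.9, 0.0, 2.9]
width: 21.8
t: 4.85
tcp_pos: [481.1, 16.1, 114.7]
eef_rot: [2.173, 2.063, 0.197]
contact_force: [-1.7, 0.9, 3.1]
width: 21.7
t 4.9 tcp [481.037  16.093 114.619] cmd [481.166  16.1   114.442] yaw,pitch,roll [ 1.519  0.    -0.191] F [-1.073  0.516  3.368] M [-0.133  1.24   0.011] w 21.847901584448262
drum base c [501.285  15.032   9.558] red [555.215  12.222  19.979] blue [447.354  17.842  -0.864]
```

View pics/s5.png

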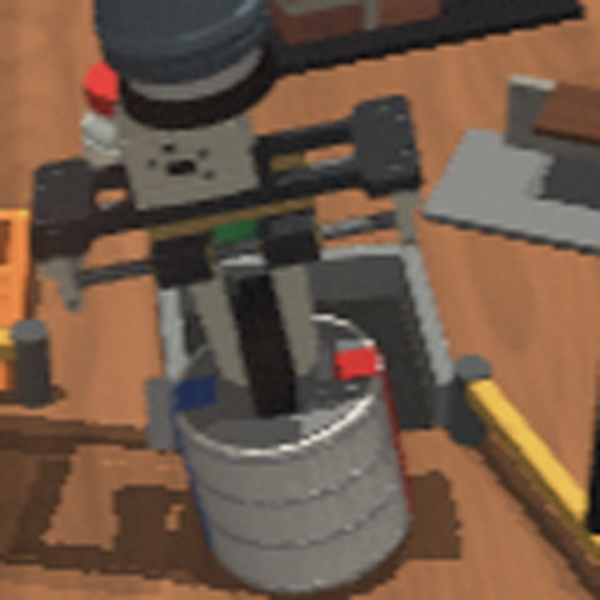

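```bash
python3 step.py R 502.3 15 1.518 1.7735 0.19 1 sd
```

```text
swing
[[[0.0,0.001,-0.007],[0.0003,0.0,0.0],0],[[0.0,0.005,-0.026],[0.0009,0.0,0.0],0],[[0.0,0.01,-0.054],[0.0019,-0.0001,0.0],0],[[0.0,0.017,-0.088],[0.0031,-0.0002,-0.0001],0],[[0.0,0.024,-0.125],[0.0043,-0.0003,-0.0001],0]]
[[[0.0,0.007,-0.037],[0.0013,0.0,0.0],0],[[0.0,0.014,-0.071],[0.0025,-0.0001,0.0],0],[[0.0,0.019,-0.099],[0.0034,-0.0002,0.0],0],[[0.0,0.023,-0.118],[0.0041,-0.0002,0.0],0],[[0.0,0.024,-0.125],[0.0043,-0.0003,0.0],0]]
down
[[[0.005,0.0,0.0],[0.0,0.0006,0.0003],0],[[0.02,0.0,0.0],[0.0,0.0021,0.0011],0],[[0.041,0.0,0.0],[0.0,0.0044,0.0023],0],[[0.067,0.0,0.0],[0.0,0.0071,0.0039],0],[[0.095,0.0,0.0],[0.0,0.0099,0.0057],0]]
[[[0.028,0.0,0.0],[0.0,0.003,0.0016],0],[[0.054,0.0,0.0],[0.0,0.0057,0.0031],0],[[0.075,0.0,0.0],[0.0,0.0079,0.0044],0],[[0.09,0.0,0.0],[0.0,0.0094,0.0053],0],[[0.095,0.0,0.0],[0.0,0.0099,0.0057],0]]
end centre [501.25  28.97] yaw 1.7735
```

```bash
python3 -m pendant '[[[0,0.001,-0.007],[0.0003,0,0],0],[[0,0.005,-0.026],[0.0009,0,0],0],[[0,0.01,-0.054],[0.0019,-0.0001,0],0],[[0,0.017,-0.088],[0.0031,-0.0002,-0.0001],0],[[0,0.024,-0.125],[0.0043,-0.0003,-0.0001],0]]'
python3 -m pendant '[[[0,0.007,-0.037],[0.0013,0,0],0],[[0,0.014,-0.071],[0.0025,-0.0001,0],0],[[0,0.019,-0.099],[0.0034,-0.0002,0],0],[[0,0.023,-0.118],[0.0041,-0.0002,0],0],[[0,0.024,-0.125],[0.0043,-0.0003,0],0]]'
python3 -m pendant '[[[0.005,0,0],[0,0.0006,0.0003],0],[[0.02,0,0],[0,0.0021,0.0011],0],[[0.041,0,0],[0,0.0044,0.0023],0],[[0.067,0,0],[0,0.0071,0.0039],0],[[0.095,0,0],[0,0.0099,0.0057],0]]'
python3 -m pendant '[[[0.028,0,0],[0,0.003,0.0016],0],[[0.054,0,0],[0,0.0057,0.0031],0],[[0.075,0,0],[0,0.0079,0.0044],0],[[0.09,0,0],[0,0.0094,0.0053],0],[[0.095,0,0],[0,0.0099,0.0057],0]]'
python3 look.py s6
```

```text
t: 5.4
tcp_pos: [481.5, 20.4, 114.6]
eef_rot: [2.041, 2.206, 0.21]
contact_force: [-2.7, 0.0, 5.6]
width: 21.8
t: 5.9
tcp_pos: [481.0, 24.4, 114.6]
eef_rot: [1.903, 2.336, 0.222]
contact_force: [-1.2, -0.2, 5.1]
width: 22.0
t: 6.4
tcp_pos: [491.8, 26.7, 110.9]
eef_rot: [1.946, 2.387, 0.111]
contact_force: [-0.6, 0.1, 6.6]
width: 22.0
t: 6.9
tcp_pos: [501.4, 28.5, 106.8]
eef_rot: [-1.984, -2.435, 0.004]
contact_force: [-9.7, -2.8, 20.6]
width: 21.7
t 6.95 tcp [501.401  28.528 106.837] cmd [501.225  28.932 105.964] yaw,pitch,roll [1.774 0.001 0.003] F [-8.217 -3.159 14.92 ] M [-0.508  1.248 -0.079] w 21.89189436244877
drum base c [501.151  28.363  -0.163] red [555.021  39.454  -0.306] blue [447.281  17.272  -0.02 ]
```

View pics/s6.png

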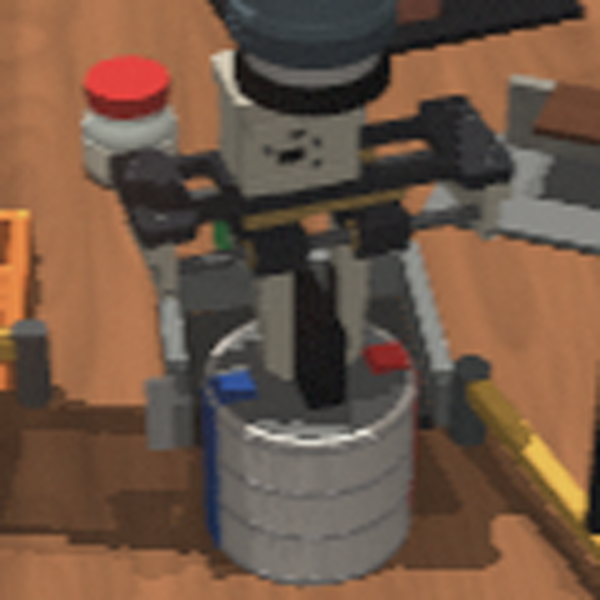

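```bash
cat > sim.py <<'E'
from walk import *
from scipy.optimize import fsolve
def end(c,seq):
    c=np.array(c)
    for s,y0,y1 in seq: c=centre(foot(c,s,y0),s,y1)
    return c
f=lambda v:end((501.3,28.6),[(-1,1.774,v[0]),(1,v[0],v[1]),(-1,v[1],v[0]),(1,v[0],v[1]),(-1,v[1],1.5)])-[511,159]
v=fsolve(f,[1.23,1.76]);print(v,f(v))
E
python3 sim.py
python3 step.py B 501.3 28.6 1.774 1.23 0.19 0.6 tsd
```

```text
[1.21183581 1.7449653 ] [-1.59161573e-12  1.98951966e-13]
tilt
[[[0.005,0.0,-0.001],[-0.0003,0.0006,-0.0007],0],[[0.02,0.0,-0.001],[-0.0003,0.0021,-0.0015],0],[[0.041,0.0,-0.001],[-0.0003,0.0044,-0.0026],0],[[0.067,0.0,-0.001],[-0.0003,0.0073,-0.0039],0],[[0.095,0.0,-0.001],[-0.0003,0.0104,-0.0052],0]]
[[[0.028,0.0,0.0],[0.0,0.003,-0.0015],0],[[0.054,0.0,0.0],[0.0,0.0059,-0.0028],0],[[0.075,0.0,0.0],[0.0,0.0082,-0.0038],0],[[0.09,0.0,0.0],[0.0,0.0098,-0.0045],0],[[0.095,0.0,0.0],[0.0,0.0104,-0.0047],0]]
swing
[[[0.0,0.003,0.015],[0.0005,0.0,0.0],0],[[0.0,0.011,0.056],[0.0019,0.0001,0.0],0],[[0.0,0.022,0.115],[0.0039,0.0002,-0.0001],0],[[0.0,0.036,0.188],[0.0064,0.0006,-0.0001],0],[[0.0,0.051,0.267],[0.0091,0.0012,-0.0002],0]]
[[[0.0,0.016,0.079],[0.0027,0.0001,-0.0001],0],[[0.0,0.03,0.152],[0.0052,0.0004,-0.0001],0],[[0.0,0.041,0.212],[0.0072,0.0008,-0.0002],0],[[0.0,0.049,0.252],[0.0085,0.0011,-0.0003],0],[[0.0,0.052,0.267],[0.009,0.0013,-0.0003],0]]
down
[[[-0.005,0.0,0.0],[0.0,-0.0006,0.0003],0],[[-0.02,0.0,0.0],[0.0,-0.0022,0.0011],0],[[-0.041,0.0,0.0],[0.0,-0.0044,0.0024],0],[[-0.067,0.0,0.0],[0.0,-0.0071,0.0039],0],[[-0.095,0.0,0.0],[0.0,-0.01,0.0057],0]]
[[[-0.028,0.0,0.0],[0.0,-0.0029,0.0016],0],[[-0.054,0.0,0.0],[0.0,-0.0056,0.0031],0],[[-0.075,0.0,0.0],[0.0,-0.0078,0.0045],0],[[-0.09,0.0,0.0],[0.0,-0.0093,0.0054],0],[[-0.095,0.0,0.0],[0.0,-0.0099,0.0057],0]]
end centre [503.33  58.08] yaw 1.23
```

```bash
python3 -m pendant '[[[0.005,0,-0.001],[-0.0003,0.0006,-0.0007],0],[[0.02,0,-0.001],[-0.0003,0.0021,-0.0015],0],[[0.041,0,-0.001],[-0.0003,0.0044,-0.0026],0],[[0.067,0,-0.001],[-0.0003,0.0073,-0.0039],0],[[0.095,0,-0.001],[-0.0003,0.0104,-0.0052],0]]'
python3 -m pendant '[[[0.028,0,0],[0,0.003,-0.0015],0],[[0.054,0,0],[0,0.0059,-0.0028],0],[[0.075,0,0],[0,0.0082,-0.0038],0],[[0.09,0,0],[0,0.0098,-0.0045],0],[[0.095,0,0],[0,0.0104,-0.0047],0]]'
python3 look.py s7
```

```text
t: 7.45
tcp_pos: [511.5, 30.6, 111.2]
eef_rot: [-1.944, -2.387, 0.117]
contact_force: [-3.4, -2.0, 3.8]
width: 21.8
t: 7.95
tcp_pos: [522.1, 32.8, 114.7]
eef_rot: [-1.902, -2.335, 0.227]
contact_force: [-4.8, -0.8, 6.8]
width: 21.8
t 8.0 tcp [522.154  32.79  114.749] cmd [503.284  58.068 106.426] yaw,pitch,roll [1.775 0.001 0.193] F [-4.526 -1.726  5.806] M [-0.378  0.757 -0.051] w 22.12134409502622
drum base c [502.068  28.567   9.736] red [554.929  39.495  -0.814] blue [449.207  17.64   20.286]
```

View pics/s7.png

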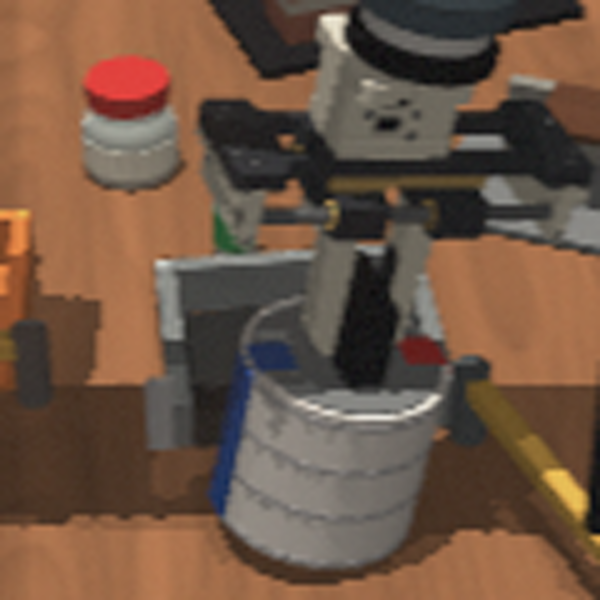

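```bash
python3 -m pendant '[[[0,0.003,0.015],[0.0005,0,0],0],[[0,0.011,0.056],[0.0019,0.0001,0],0],[[0,0.022,0.115],[0.0039,0.0002,-0.0001],0],[[0,0.036,0.188],[0.0064,0.0006,-0.0001],0],[[0,0.051,0.267],[0.0091,0.0012,-0.0002],0]]'
python3 -m pendant '[[[0,0.016,0.079],[0.0027,0.0001,-0.0001],0],[[0,0.03,0.152],[0.0052,0.0004,-0.0001],0],[[0,0.041,0.212],[0.0072,0.0008,-0.0002],0],[[0,0.049,0.252],[0.0085,0.0011,-0.0003],0],[[0,0.052,0.267],[0.009,0.0013,-0.0003],0]]'
python3 -m pendant '[[[-0.005,0,0],[0,-0.0006,0.0003],0],[[-0.02,0,0],[0,-0.0022,0.0011],0],[[-0.041,0,0],[0,-0.0044,0.0024],0],[[-0.067,0,0],[0,-0.0071,0.0039],0],[[-0.095,0,0],[0,-0.01,0.0057],0]]'
python3 -m pendant '[[[-0.028,0,0],[0,-0.0029,0.0016],0],[[-0.054,0,0],[0,-0.0056,0.0031],0],[[-0.075,0,0],[0,-0.0078,0.0045],0],[[-0.09,0,0],[0,-0.0093,0.0054],0],[[-0.095,0,0],[0,-0.0099,0.0057],0]]'
python3 look.py s8
```

```text
t: 8.5
tcp_pos: [522.2, 42.1, 114.7]
eef_rot: [-2.193, -2.043, 0.196]
contact_force: [-2.0, -1.1, 3.7]
width: 21.9
t: 9.0
tcp_pos: [524.5, 50.8, 114.6]
eef_rot: [-2.437, -1.721, 0.163]
contact_force: [-1.0, -0.7, 2.3]
width: 22.3
t: 9.5
tcp_pos: [513.7, 54.5, 110.9]
eef_rot: [-2.503, -1.77, 0.08]
contact_force: [1.6, -2.0, -2.4]
width: 21.8
t: 10.0
tcp_pos: [504.2, 57.9, 106.9]
eef_rot: [2.563, 1.812, 0.004]
contact_force: [5.6, -2.8, -0.7]
width: 22.1
t 10.05 tcp [504.182  57.91  106.965] cmd [503.284  58.068 106.426] yaw,pitch,roll [ 1.231 -0.001 -0.004] F [ 5.233 -2.213 -3.689] M [-0.677 -1.002  0.003] w 21.693304632769443
drum base c [504.577  57.84   -0.034] red [556.429  39.501   0.169] blue [452.725  76.18   -0.237]
```

View pics/s8.png

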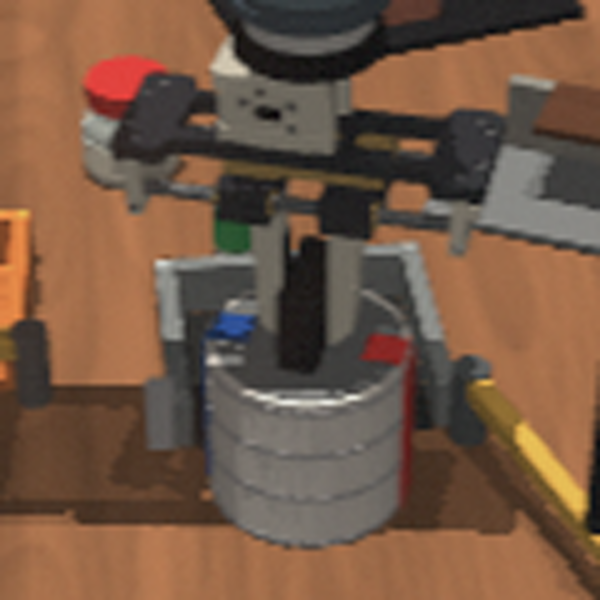

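```bash
sed -i '/^f=/,$d' sim.py; cat >> sim.py <<'E'
E
python3 - <<'E'
from sim import *
f=lambda v:end((504.3,57.9),[(1,1.231,v[1]),(-1,v[1],v[0]),(1,v[0],v[1]),(-1,v[1],1.5)])-[511,159]
v=fsolve(f,[1.23,1.76]);print(v)
E
python3 step.py R 504.3 57.9 1.231 1.74 0.19 1.4 tsd
```

```text
[1.20981557 1.75375678]
tilt
[[[-0.005,0.0,-0.001],[0.0002,0.0004,0.0005],0],[[-0.02,0.0,-0.001],[0.0002,-0.0011,-0.0002],0],[[-0.041,0.0,-0.001],[0.0002,-0.0034,-0.0013],0],[[-0.067,0.0,-0.001],[0.0002,-0.0063,-0.0026],0],[[-0.095,0.0,-0.001],[0.0002,-0.0094,-0.0039],0]]
[[[-0.028,0.0,0.0],[0.0,-0.003,-0.0015],0],[[-0.054,0.0,0.0],[0.0,-0.0058,-0.0028],0],[[-0.075,0.0,0.0],[0.0,-0.0082,-0.0038],0],[[-0.09,0.0,0.0],[0.0,-0.0098,-0.0045],0],[[-0.095,0.0,0.0],[0.0,-0.0104,-0.0047],0]]
swing
[[[0.0,0.002,-0.014],[0.0005,0.0,0.0],0],[[0.0,0.01,-0.052],[0.0018,0.0,0.0],0],[[0.0,0.021,-0.108],[0.0037,-0.0002,-0.0001],0],[[0.0,0.034,-0.176],[0.006,-0.0005,-0.0001],0],[[0.0,0.048,-0.25],[0.0085,-0.001,-0.0002],0]]
[[[0.0,0.014,-0.074],[0.0025,-0.0001,-0.0001],0],[[0.0,0.027,-0.142],[0.0049,-0.0004,-0.0001],0],[[0.0,0.038,-0.198],[0.0068,-0.0007,-0.0002],0],[[0.0,0.045,-0.236],[0.008,-0.001,-0.0002],0],[[0.0,0.048,-0.25],[0.0085,-0.0011,-0.0002],0]]
down
[[[0.005,0.0,0.0],[0.0,0.0006,0.0002],0],[[0.02,0.0,0.0],[0.0,0.0021,0.0011],0],[[0.041,0.0,0.0],[0.0,0.0043,0.0023],0],[[0.067,0.0,0.0],[0.0,0.007,0.0039],0],[[0.095,0.0,0.0],[0.0,0.0099,0.0057],0]]
[[[0.028,0.0,0.0],[0.0,0.003,0.0015],0],[[0.054,0.0,0.0],[0.0,0.0057,0.0031],0],[[0.075,0.0,0.0],[0.0,0.0079,0.0044],0],[[0.09,0.0,0.0],[0.0,0.0093,0.0053],0],[[0.095,0.0,0.0],[0.0,0.0099,0.0057],0]]
end centre [506.66  85.49] yaw 1.74
```

```bash
python3 -m pendant '[[[-0.005,0,-0.001],[0.0002,0.0004,0.0005],0],[[-0.02,0,-0.001],[0.0002,-0.0011,-0.0002],0],[[-0.041,0,-0.001],[0.0002,-0.0034,-0.0013],0],[[-0.067,0,-0.001],[0.0002,-0.0063,-0.0026],0],[[-0.095,0,-0.001],[0.0002,-0.0094,-0.0039],0]]'
python3 -m pendant '[[[-0.028,0,0],[0,-0.003,-0.0015],0],[[-0.054,0,0],[0,-0.0058,-0.0028],0],[[-0.075,0,0],[0,-0.0082,-0.0038],0],[[-0.09,0,0],[0,-0.0098,-0.0045],0],[[-0.095,0,0],[0,-0.0104,-0.0047],0]]'
python3 look.py s9
python3 -m pendant '[[[0,0.002,-0.014],[0.0005,0,0],0],[[0,0.01,-0.052],[0.0018,0,0],0],[[0,0.021,-0.108],[0.0037,-0.0002,-0.0001],0],[[0,0.034,-0.176],[0.006,-0.0005,-0.0001],0],[[0,0.048,-0.25],[0.0085,-0.001,-0.0002],0]]'
python3 -m pendant '[[[0,0.014,-0.074],[0.0025,-0.0001,-0.0001],0],[[0,0.027,-0.142],[0.0049,-0.0004,-0.0001],0],[[0,0.038,-0.198],[0.0068,-0.0007,-0.0002],0],[[0,0.045,-0.236],[0.008,-0.001,-0.0002],0],[[0,0.048,-0.25],[0.0085,-0.0011,-0.0002],0]]'
python3 look.py s10
```

```text
t: 10.55
tcp_pos: [494.8, 61.3, 111.2]
eef_rot: [2.499, 1.768, 0.086]
contact_force: [3.4, -2.2, 3.9]
width: 21.3
t: 11.05
tcp_pos: [484.7, 65.0, 114.7]
eef_rot: [2.433, 1.722, 0.167]
contact_force: [3.3, -2.3, 6.5]
width: 22.0
t 11.1 tcp [484.624  65.003 114.717] cmd [506.678  85.487 105.556] yaw,pitch,roll [ 1.232 -0.    -0.192] F [ 3.22  -2.14   5.154] M [-0.593 -0.095 -0.018] w 21.726790107244703
drum base c [503.909  58.251   9.686] red [554.824  40.297  20.189] blue [452.994  76.206  -0.816]
t: 11.6
tcp_pos: [486.3, 73.5, 114.6]
eef_rot: [2.203, 2.03, 0.194]
contact_force: [0.9, -1.6, 9.1]
width: 22.0
t: 12.1
tcp_pos: [485.7, 82.0, 114.5]
eef_rot: [1.94, 2.304, 0.22]
contact_force: [1.0, -0.9, 10.1]
width: 21.5
t 12.15 tcp [485.707  82.07  114.54 ] cmd [506.678  85.487 105.556] yaw,pitch,roll [ 1.742 -0.    -0.19 ] F [-0.136 -1.692  9.874] M [-0.588  0.702 -0.046] w 21.71317553190788
drum base c [505.598  85.553   9.463] red [558.82   94.755  19.843] blue [452.376  76.351  -0.917]
```

View pics/s10.png

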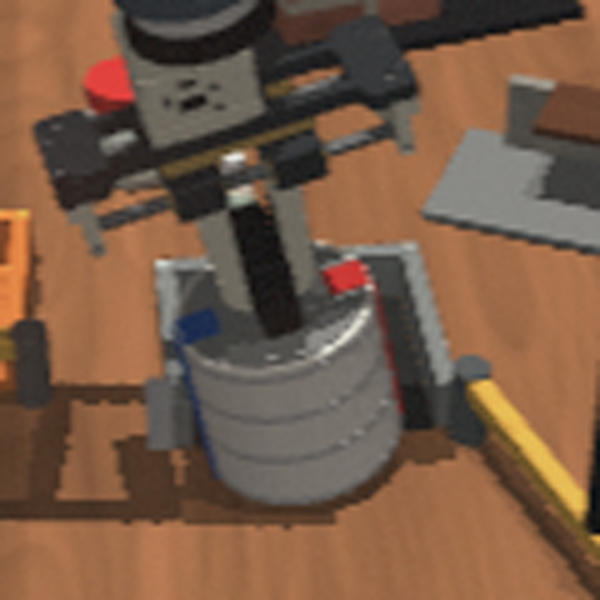

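```bash
python3 -m pendant '[[[0.005,0,0],[0,0.0006,0.0002],0],[[0.02,0,0],[0,0.0021,0.0011],0],[[0.041,0,0],[0,0.0043,0.0023],0],[[0.067,0,0],[0,0.007,0.0039],0],[[0.095,0,0],[0,0.0099,0.0057],0]]'
python3 -m pendant '[[[0.028,0,0],[0,0.003,0.0015],0],[[0.054,0,0],[0,0.0057,0.0031],0],[[0.075,0,0],[0,0.0079,0.0044],0],[[0.09,0,0],[0,0.0093,0.0053],0],[[0.095,0,0],[0,0.0099,0.0057],0]]'
python3 look.py s11
python3 - <<'E'
from h import *
c=camera("top");cv2.imwrite("pics/t11.png",cv2.resize(c["image"][140:240,180:340],None,fx=5,fy=5,interpolation=cv2.INTER_CUBIC))
E
```

```text
t: 12.65
tcp_pos: [496.4, 83.8, 110.9]
eef_rot: [1.985, 2.354, 0.111]
contact_force: [1.5, -1.4, 9.4]
width: 22.0
t: 13.15
tcp_pos: [506.2, 85.3, 106.7]
eef_rot: [-2.024, -2.401, 0.003]
contact_force: [-7.5, -3.2, 20.6]
width: 21.7
t 13.2 tcp [506.144  85.237 106.712] cmd [506.678  85.487 105.556] yaw,pitch,roll [1.74  0.    0.002] F [-4.644 -4.042 15.81 ] M [-0.54   0.47  -0.127] w 22.031190092466186
drum base c [505.929  85.173  -0.288] red [560.139  94.459  -0.402] blue [451.718  75.888  -0.174]
```

View pics/s11.png

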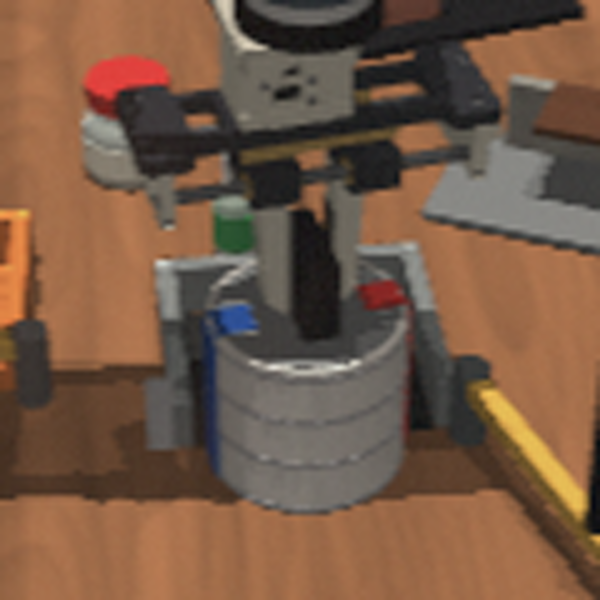

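View pics/t11.png

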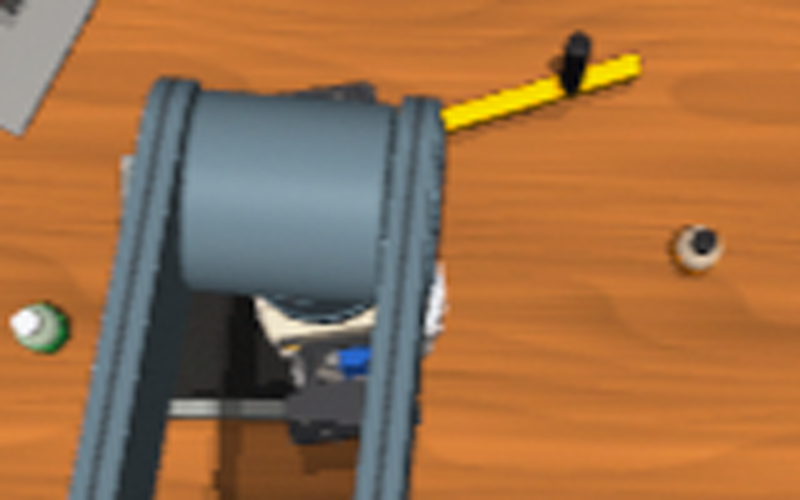

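```bash
python3 - <<'E'
from sim import *
f=lambda v:end((506.2,85.4),[(-1,1.74,v[0]),(1,v[0],v[1]),(-1,v[1],1.5)])-[511.5,159]
v=fsolve(f,[1.23,1.76]);print(v)
E
python3 step.py B 506.2 85.4 1.74 1.20 0.19 1.3 tsd
```

```text
[1.19299605 1.75244037]
tilt
[[[0.005,0.0,0.0],[0.0,0.0001,-0.0004],0],[[0.02,0.0,0.0],[0.0,0.0016,-0.0012],0],[[0.041,0.0,0.0],[0.0,0.004,-0.0023],0],[[0.067,0.0,0.0],[0.0,0.0068,-0.0036],0],[[0.095,0.0,0.0],[0.0,0.0099,-0.0049],0]]
[[[0.028,0.0,0.0],[0.0,0.003,-0.0015],0],[[0.054,0.0,0.0],[0.0,0.0059,-0.0028],0],[[0.075,0.0,0.0],[0.0,0.0082,-0.0038],0],[[0.09,0.0,0.0],[0.0,0.0098,-0.0045],0],[[0.095,0.0,0.0],[0.0,0.0104,-0.0047],0]]
swing
[[[0.0,0.003,0.015],[0.0005,0.0,0.0],0],[[0.0,0.011,0.055],[0.0019,0.0001,0.0],0],[[0.0,0.022,0.115],[0.0039,0.0002,-0.0001],0],[[0.0,0.036,0.187],[0.0064,0.0006,-0.0001],0],[[0.0,0.051,0.265],[0.009,0.0012,-0.0002],0]]
[[[0.0,0.015,0.079],[0.0027,0.0001,-0.0001],0],[[0.0,0.029,0.151],[0.0052,0.0004,-0.0001],0],[[0.0,0.04,0.21],[0.0072,0.0008,-0.0002],0],[[0.0,0.048,0.251],[0.0085,0.0011,-0.0003],0],[[0.0,0.051,0.266],[0.009,0.0012,-0.0003],0]]
down
[[[-0.005,0.0,0.0],[0.0,-0.0006,0.0003],0],[[-0.02,0.0,0.0],[0.0,-0.0021,0.0011],0],[[-0.041,0.0,0.0],[0.0,-0.0043,0.0024],0],[[-0.067,0.0,0.0],[0.0,-0.007,0.0039],0],[[-0.095,0.0,0.0],[0.0,-0.0099,0.0057],0]]
[[[-0.028,0.0,0.0],[0.0,-0.003,0.0016],0],[[-0.054,0.0,0.0],[0.0,-0.0057,0.0031],0],[[-0.075,0.0,0.0],[0.0,-0.0079,0.0045],0],[[-0.09,0.0,0.0],[0.0,-0.0094,0.0054],0],[[-0.095,0.0,0.0],[0.0,-0.0099,0.0057],0]]
end centre [509.15 114.59] yaw 1.2
```

```bash
python3 -m pendant '[[[0.005,0,0],[0,0.0001,-0.0004],0],[[0.02,0,0],[0,0.0016,-0.0012],0],[[0.041,0,0],[0,0.004,-0.0023],0],[[0.067,0,0],[0,0.0068,-0.0036],0],[[0.095,0,0],[0,0.0099,-0.0049],0]]'
python3 -m pendant '[[[0.028,0,0],[0,0.003,-0.0015],0],[[0.054,0,0],[0,0.0059,-0.0028],0],[[0.075,0,0],[0,0.0082,-0.0038],0],[[0.09,0,0],[0,0.0098,-0.0045],0],[[0.095,0,0],[0,0.0104,-0.0047],0]]'
python3 look.py s12
python3 -m pendant '[[[0,0.003,0.015],[0.0005,0,0],0],[[0,0.011,0.055],[0.0019,0.0001,0],0],[[0,0.022,0.115],[0.0039,0.0002,-0.0001],0],[[0,0.036,0.187],[0.0064,0.0006,-0.0001],0],[[0,0.051,0.265],[0.009,0.0012,-0.0002],0]]'
python3 -m pendant '[[[0,0.015,0.079],[0.0027,0.0001,-0.0001],0],[[0,0.029,0.151],[0.0052,0.0004,-0.0001],0],[[0,0.04,0.21],[0.0072,0.0008,-0.0002],0],[[0,0.048,0.251],[0.0085,0.0011,-0.0003],0],[[0,0.051,0.266],[0.009,0.0012,-0.0003],0]]'
python3 look.py s13
python3 -m pendant '[[[-0.005,0,0],[0,-0.0006,0.0003],0],[[-0.02,0,0],[0,-0.0021,0.0011],0],[[-0.041,0,0],[0,-0.0043,0.0024],0],[[-0.067,0,0],[0,-0.007,0.0039],0],[[-0.095,0,0],[0,-0.0099,0.0057],0]]'
python3 -m pendant '[[[-0.028,0,0],[0,-0.003,0.0016],0],[[-0.054,0,0],[0,-0.0057,0.0031],0],[[-0.075,0,0],[0,-0.0079,0.0045],0],[[-0.09,0,0],[0,-0.0094,0.0054],0],[[-0.095,0,0],[0,-0.0099,0.0057],0]]'
python3 look.py s14
```

```text
t: 13.75
tcp_pos: [516.0, 87.2, 111.0]
eef_rot: [-1.984, -2.352, 0.113]
contact_force: [-1.6, -1.6, 6.8]
width: 21.8
t: 14.25
tcp_pos: [526.7, 89.0, 114.6]
eef_rot: [-1.94, -2.301, 0.221]
contact_force: [-2.0, -2.4, 8.2]
width: 21.9
t 14.3 tcp [526.721  88.975 114.6  ] cmd [509.14  114.573 105.725] yaw,pitch,roll [ 1.74  -0.     0.192] F [-1.103 -1.163  9.128] M [-0.453 -0.21  -0.01 ] w 21.856961891621413
drum base c [506.615  85.534   9.563] red [559.831  94.65   -0.923] blue [453.399  76.418  20.048]
t: 14.8
tcp_pos: [526.4, 98.3, 114.5]
eef_rot: [-2.223, -2.005, 0.192]
contact_force: [0.0, -0.1, 6.8]
width: 21.7
t: 15.3
tcp_pos: [528.6, 107.1, 114.5]
eef_rot: [-2.461, -1.681, 0.161]
contact_force: [-0.4, -0.7, 7.0]
width: 21.8
t 15.35 tcp [528.559 107.081 114.557] cmd [509.14  114.573 105.725] yaw,pitch,roll [1.198 0.    0.19 ] F [-0.161 -0.84   7.647] M [-0.642 -0.522  0.077] w 21.757183687981193
drum base c [509.69  114.446   9.492] red [559.991  94.788  -0.92 ] blue [459.389 134.104  19.903]
t: 15.85
tcp_pos: [518.4, 110.9, 110.9]
eef_rot: [-2.528, -1.729, 0.082]
contact_force: [-1.2, -1.1, 7.3]
width: 21.7
t: 16.35
tcp_pos: [509.1, 114.2, 106.7]
eef_rot: [2.591, 1.773, 0.001]
contact_force: [1.1, -5.4, 11.1]
width: 22.2
t 16.4 tcp [509.076 114.191 106.729] cmd [509.14  114.573 105.725] yaw,pitch,roll [ 1.2    0.001 -0.002] F [ 1.454 -4.682  9.533] M [-0.566  0.268 -0.011] w 21.808613892934382
drum base c [509.22  114.068  -0.27 ] red [560.484  94.145  -0.179] blue [457.955 133.99   -0.362]
```

View pics/s14.png

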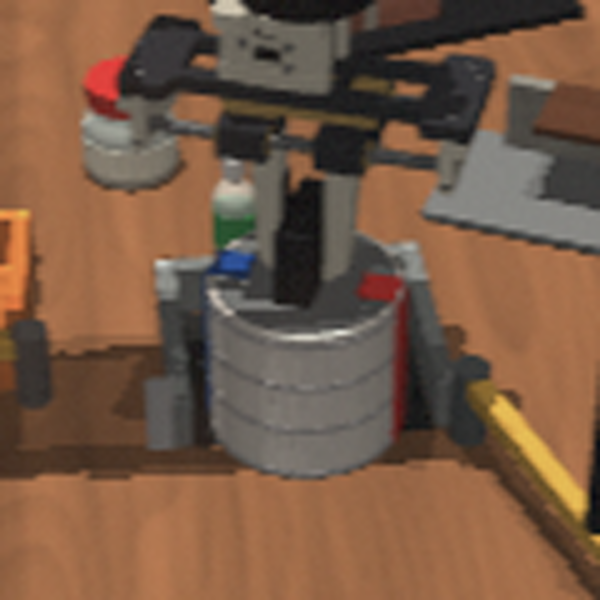

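View pics/s13.png

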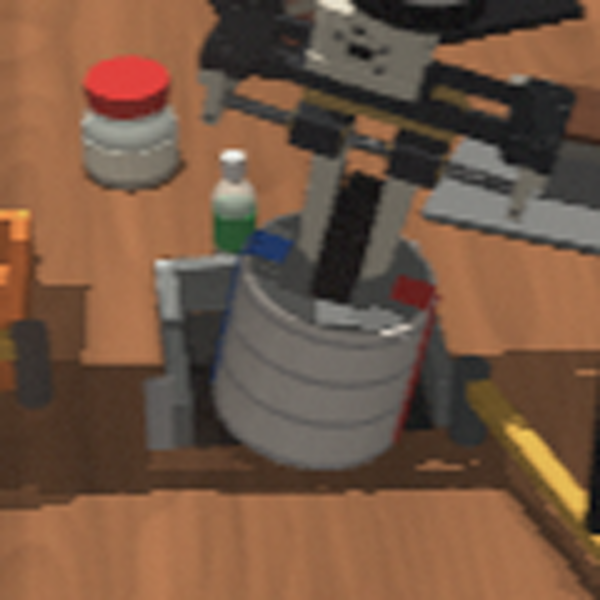

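```bash
python3 - <<'E'
from sim import *
from h import *
import pickle
T,S=pickle.load(open("cams.pkl","rb"))
g=lambda u,v:((u+.5-230)*5-.5,(v+.5-140)*5-.5)
a=np.linspace(0,2*np.pi,200)
for y in(114,):
    P=np.array([g(*proj(S,[509.2+55*np.cos(t),y+55*np.sin(t),100])) for t in a]);print("lid x",P[:,0].min(),P[:,0].max(),"y",P[:,1].min(),P[:,1].max())
    P=np.array([g(*proj(S,[509.2+55*np.cos(t),y+55*np.sin(t),0])) for t in a]);print("bot x",P[:,0].min(),P[:,0].max(),"y",P[:,1].min(),P[:,1].max())
by=np.array([-1,-.024]);bx=np.array([-.024,1]);m=np.array([513,95])
for n,x,y,z in(("stopL front",0,82,35),("backL outer",140,82,35),("backR outer",140,-82,35),("backL inner",128,70,35),("frontL inner floor",0,70,0),("frontR inner floor",0,-70,0),("hinge",-7,-88,50)):
    q=m+x*bx+y*by;print(n,np.round(g(*proj(S,[q[0],q[1],z])),1))
f=lambda v:end((509.2,114.2),[(1,1.2,v[0]),(-1,v[0],v[1])])-[511.5,159]
v=fsolve(f,[1.75,1.5]);print(v)
E
```

```text
lid x 205.96352123515783 403.81770709955686 y 218.06843366235125 335.3099522486509
bot x 210.63596984951727 398.69176407399306 y 353.940982094971 474.9163569817669
stopL front [171.2 398.3]
backL outer [151.6 254.5]
backR outer [414.2 233.9]
backL inner [172.7 264.4]
frontL inner floor [194.3 443.4]
frontR inner floor [434.1 422.5]
hinge [471.1 360.1]
[1.7476352 1.4702767]
```

```bash
cp cmd.json c14.json; python3 step.py R 509.2 114.2 1.2 1.75 0.19 1.3 tsd
```

```text
tilt
[[[-0.005,0.0,0.0],[-0.0003,-0.0004,-0.0003],0],[[-0.02,0.0,0.0],[-0.0003,-0.0019,-0.001],0],[[-0.041,0.0,0.0],[-0.0003,-0.0042,-0.0021],0],[[-0.067,0.0,0.0],[-0.0003,-0.0071,-0.0034],0],[[-0.095,0.0,0.0],[-0.0003,-0.0102,-0.0047],0]]
[[[-0.028,0.0,0.0],[0.0,-0.003,-0.0015],0],[[-0.054,0.0,0.0],[0.0,-0.0059,-0.0028],0],[[-0.075,0.0,0.0],[0.0,-0.0082,-0.0038],0],[[-0.09,0.0,0.0],[0.0,-0.0098,-0.0045],0],[[-0.095,0.0,0.0],[0.0,-0.0104,-0.0047],0]]
swing
[[[0.0,0.003,-0.016],[0.0005,0.0,0.0],0],[[0.0,0.011,-0.057],[0.0019,-0.0001,-0.0001],0],[[0.0,0.023,-0.117],[0.004,-0.0002,-0.0001],0],[[0.0,0.037,-0.191],[0.0065,-0.0006,-0.0002],0],[[0.0,0.052,-0.27],[0.0091,-0.0012,-0.0003],0]]
[[[0.0,0.015,-0.08],[0.0028,-0.0001,0.0],0],[[0.0,0.03,-0.154],[0.0053,-0.0004,-0.0001],0],[[0.0,0.041,-0.214],[0.0074,-0.0008,-0.0001],0],[[0.0,0.049,-0.255],[0.0087,-0.0012,-0.0002],0],[[0.0,0.052,-0.27],[0.0092,-0.0013,-0.0002],0]]
down
[[[0.005,0.0,0.0],[0.0,0.0006,0.0003],0],[[0.02,0.0,0.0],[0.0,0.0021,0.0011],0],[[0.041,0.0,0.0],[0.0,0.0044,0.0023],0],[[0.067,0.0,0.0],[0.0,0.007,0.0039],0],[[0.095,0.0,0.0],[0.0,0.0099,0.0057],0]]
[[[0.028,0.0,0.0],[0.0,0.003,0.0016],0],[[0.054,0.0,0.0],[0.0,0.0057,0.0031],0],[[0.075,0.0,0.0],[0.0,0.0079,0.0044],0],[[0.09,0.0,0.0],[0.0,0.0094,0.0053],0],[[0.095,0.0,0.0],[0.0,0.0099,0.0057],0]]
end centre [512.06 143.93] yaw 1.75
```

```bash
python3 -m pendant '[[[-0.005,0,0],[-0.0003,-0.0004,-0.0003],0],[[-0.02,0,0],[-0.0003,-0.0019,-0.001],0],[[-0.041,0,0],[-0.0003,-0.0042,-0.0021],0],[[-0.067,0,0],[-0.0003,-0.0071,-0.0034],0],[[-0.095,0,0],[-0.0003,-0.0102,-0.0047],0]]'
python3 -m pendant '[[[-0.028,0,0],[0,-0.003,-0.0015],0],[[-0.054,0,0],[0,-0.0059,-0.0028],0],[[-0.075,0,0],[0,-0.0082,-0.0038],0],[[-0.09,0,0],[0,-0.0098,-0.0045],0],[[-0.095,0,0],[0,-0.0104,-0.0047],0]]'
python3 look.py s15
python3 -m pendant '[[[0,0.003,-0.016],[0.0005,0,0],0],[[0,0.011,-0.057],[0.0019,-0.0001,-0.0001],0],[[0,0.023,-0.117],[0.004,-0.0002,-0.0001],0],[[0,0.037,-0.191],[0.0065,-0.0006,-0.0002],0],[[0,0.052,-0.27],[0.0091,-0.0012,-0.0003],0]]'
python3 -m pendant '[[[0,0.015,-0.08],[0.0028,-0.0001,0],0],[[0,0.03,-0.154],[0.0053,-0.0004,-0.0001],0],[[0,0.041,-0.214],[0.0074,-0.0008,-0.0001],0],[[0,0.049,-0.255],[0.0087,-0.0012,-0.0002],0],[[0,0.052,-0.27],[0.0092,-0.0013,-0.0002],0]]'
python3 look.py s16
python3 -m pendant '[[[0.005,0,0],[0,0.0006,0.0003],0],[[0.02,0,0],[0,0.0021,0.0011],0],[[0.041,0,0],[0,0.0044,0.0023],0],[[0.067,0,0],[0,0.007,0.0039],0],[[0.095,0,0],[0,0.0099,0.0057],0]]'
python3 -m pendant '[[[0.028,0,0],[0,0.003,0.0016],0],[[0.054,0,0],[0,0.0057,0.0031],0],[[0.075,0,0],[0,0.0079,0.0044],0],[[0.09,0,0],[0,0.0094,0.0053],0],[[0.095,0,0],[0,0.0099,0.0057],0]]'
python3 look.py s17
```

```text
t: 16.9
tcp_pos: [499.6, 118.0, 111.0]
eef_rot: [2.527, 1.728, 0.083]
contact_force: [1.8, -1.9, 7.9]
width: 21.7
t: 17.4
tcp_pos: [489.5, 122.0, 114.6]
eef_rot: [2.459, 1.683, 0.162]
contact_force: [2.7, -2.4, 5.7]
width: 21.7
t 17.45 tcp [489.482 121.996 114.63 ] cmd [512.046 143.891 105.673] yaw,pitch,roll [ 1.2   -0.    -0.191] F [ 2.544 -1.93   4.635] M [-0.494 -0.011  0.018] w 21.768925078892757
drum base c [508.455 114.633   9.584] red [558.786  95.079  20.044] blue [458.124 134.188  -0.877]
t: 17.95
tcp_pos: [491.4, 131.0, 114.5]
eef_rot: [2.214, 2.017, 0.192]
contact_force: [0.3, -1.0, 7.6]
width: 22.0
t: 18.45
tcp_pos: [490.8, 140.2, 114.5]
eef_rot: [1.93, 2.313, 0.22]
contact_force: [0.5, -1.7, 10.3]
width: 21.6
t 18.5 tcp [490.77  140.251 114.452] cmd [512.046 143.891 105.673] yaw,pitch,roll [ 1.751 -0.001 -0.189] F [ 0.22  -0.867  9.739] M [-0.465  0.629 -0.065] w 21.954367169866234
drum base c [510.551 143.916   9.36 ] red [563.694 153.606  19.701] blue [457.408 134.226  -0.981]
t: 19.0
tcp_pos: [501.5, 142.1, 110.8]
eef_rot: [1.975, 2.364, 0.111]
contact_force: [1.6, 0.1, 8.2]
width: 21.5
t: 19.5
tcp_pos: [511.2, 143.6, 106.7]
eef_rot: [-2.013, -2.409, 0.004]
contact_force: [-7.1, -3.6, 19.5]
width: 21.9
t 19.55 tcp [511.189 143.668 106.724] cmd [512.046 143.891 105.673] yaw,pitch,roll [1.749 0.    0.003] F [-5.566 -3.762 14.852] M [-0.582  0.408 -0.212] w 21.887941016080383
drum base c [510.909 143.616  -0.276] red [565.033 153.392  -0.422] blue [456.786 133.84   -0.13 ]
```

View pics/s17.png

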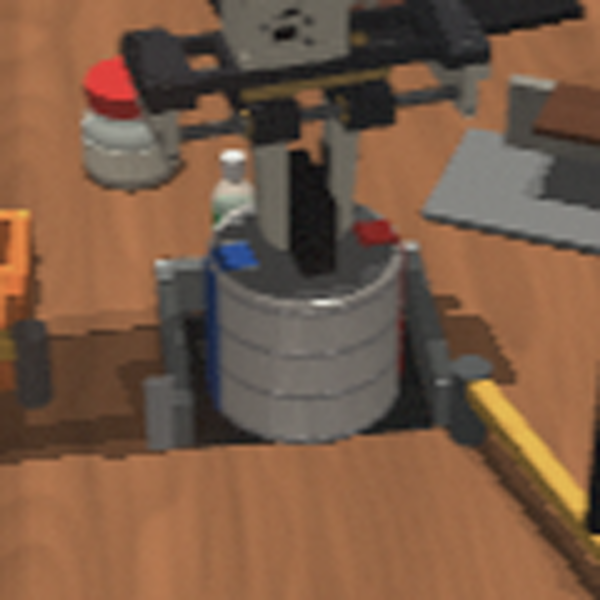

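View pics/s16.png

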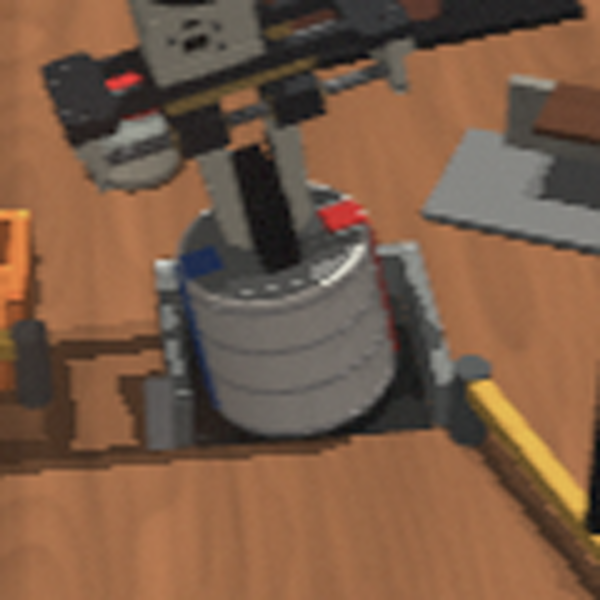

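```bash
python3 - <<'E'
from h import *
c=camera("side");cv2.imwrite("pics/z17.png",cv2.resize(c["image"][200:240,260:325],None,fx=12,fy=12,interpolation=cv2.INTER_CUBIC))
E
```

```text
(no output)
```

View pics/z17.png

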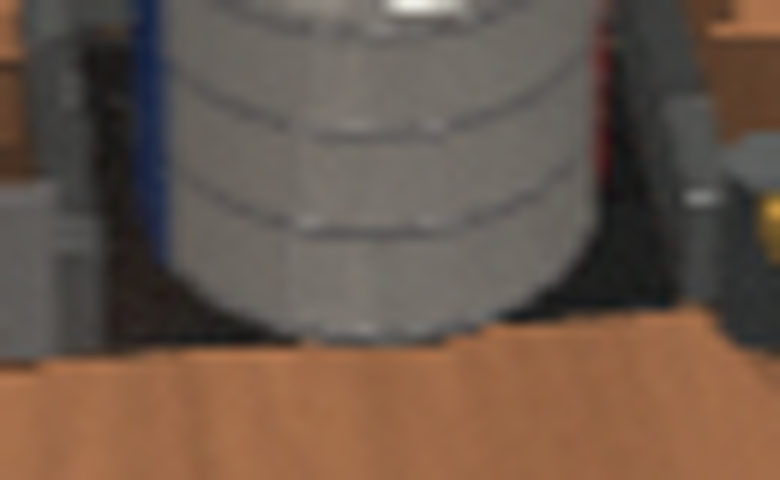

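```bash
cat > fit.py <<'E'
from h import *
from scipy.optimize import least_squares
c=camera("side")
def w(x,y,x0=260,y0=200,k=12): return atz(c,(x+.5)/k-.5+x0,(y+.5)/k-.5+y0,0)[:2]
def circ(pts):
    P=np.array([w(*p) for p in pts]);return least_squares(lambda v:np.hypot(*(P-v).T)-55,P.mean(0)+[0,50]).x
E
python3 - <<'E'
from fit import *
L,R=w(107,355),w(690,308);print(L,R,np.linalg.norm(L-R))
C=circ([(180,275),(230,312),(300,338),(370,344),(430,338),(480,328),(560,280)]);print(C)
u=(L-R)/np.linalg.norm(L-R);bx=np.array([u[1],-u[0]]);M=(L+R)/2
print("bay yaw",np.arctan2(bx[1],bx[0]),"drum in bay",(C-M)@bx,(C-M)@u,"mouth",M)
E
```

```text
[442.75364677  89.59002859] [584.02816118  91.54933171] 141.2881003156446
[512.22399488 141.14116065]
bay yaw 1.5846642032977794 drum in bay 50.58279971139733 0.4655003268070013 mouth [513.39090398  90.56968015]
```

```bash
python3 - <<'E'
from sim import *
for v in (1.45,1.475,1.5,1.525): print(v,end((511.1,143.7),[(-1,1.749,v)]))
E
python3 step.py B 511.1 143.7 1.749 1.495 0.19 1.1 tsd
```

```text
1.45 [510.62978904 160.07706126]
1.475 [510.48117636 158.71015204]
1.5 [510.36677929 157.33995503]
1.525 [510.28666932 155.96732656]
tilt
[[[0.005,0.0,0.001],[0.0,-0.0004,-0.0005],0],[[0.02,0.0,0.001],[0.0,0.0012,-0.0013],0],[[0.041,0.0,0.001],[0.0,0.0035,-0.0024],0],[[0.067,0.0,0.001],[0.0,0.0063,-0.0037],0],[[0.095,0.0,0.001],[0.0,0.0094,-0.005],0]]
[[[0.028,0.0,0.0],[0.0,0.0031,-0.0015],0],[[0.054,0.0,0.0],[0.0,0.0059,-0.0028],0],[[0.075,0.0,0.0],[0.0,0.0082,-0.0038],0],[[0.09,0.0,0.0],[0.0,0.0098,-0.0045],0],[[0.095,0.0,0.0],[0.0,0.0104,-0.0047],0]]
swing
[[[0.0,0.001,0.007],[0.0002,0.0,0.0],0],[[0.0,0.005,0.025],[0.0009,0.0,0.0],0],[[0.0,0.01,0.053],[0.0018,0.0001,0.0],0],[[0.0,0.017,0.087],[0.003,0.0002,0.0],0],[[0.0,0.024,0.124],[0.0043,0.0003,-0.0001],0]]
[[[0.0,0.007,0.037],[0.0012,0.0,0.0],0],[[0.0,0.013,0.071],[0.0024,0.0001,0.0],0],[[0.0,0.019,0.099],[0.0034,0.0002,0.0],0],[[0.0,0.023,0.118],[0.004,0.0002,0.0],0],[[0.0,0.024,0.125],[0.0042,0.0003,0.0],0]]
down
[[[-0.005,0.0,0.0],[0.0,-0.0006,0.0003],0],[[-0.02,0.0,0.0],[0.0,-0.0021,0.0011],0],[[-0.041,0.0,0.0],[0.0,-0.0044,0.0023],0],[[-0.067,0.0,0.0],[0.0,-0.0071,0.0039],0],[[-0.095,0.0,0.0],[0.0,-0.0099,0.0057],0]]
[[[-0.028,0.0,0.0],[0.0,-0.003,0.0016],0],[[-0.054,0.0,0.0],[0.0,-0.0057,0.0031],0],[[-0.075,0.0,0.0],[0.0,-0.0079,0.0044],0],[[-0.09,0.0,0.0],[0.0,-0.0094,0.0053],0],[[-0.095,0.0,0.0],[0.0,-0.0099,0.0057],0]]
end centre [510.39 157.61] yaw 1.495
```

```bash
python3 -m pendant '[[[0.005,0,0.001],[0,-0.0004,-0.0005],0],[[0.02,0,0.001],[0,0.0012,-0.0013],0],[[0.041,0,0.001],[0,0.0035,-0.0024],0],[[0.067,0,0.001],[0,0.0063,-0.0037],0],[[0.095,0,0.001],[0,0.0094,-0.005],0]]'
python3 -m pendant '[[[0.028,0,0],[0,0.0031,-0.0015],0],[[0.054,0,0],[0,0.0059,-0.0028],0],[[0.075,0,0],[0,0.0082,-0.0038],0],[[0.09,0,0],[0,0.0098,-0.0045],0],[[0.095,0,0],[0,0.0104,-0.0047],0]]'
python3 look.py s18
python3 -m pendant '[[[0,0.001,0.007],[0.0002,0,0],0],[[0,0.005,0.025],[0.0009,0,0],0],[[0,0.01,0.053],[0.0018,0.0001,0],0],[[0,0.017,0.087],[0.003,0.0002,0],0],[[0,0.024,0.124],[0.0043,0.0003,-0.0001],0]]'
python3 -m pendant '[[[0,0.007,0.037],[0.0012,0,0],0],[[0,0.013,0.071],[0.0024,0.0001,0],0],[[0,0.019,0.099],[0.0034,0.0002,0],0],[[0,0.023,0.118],[0.004,0.0002,0],0],[[0,0.024,0.125],[0.0042,0.0003,0],0]]'
python3 look.py s19
python3 -m pendant '[[[-0.005,0,0],[0,-0.0006,0.0003],0],[[-0.02,0,0],[0,-0.0021,0.0011],0],[[-0.041,0,0],[0,-0.0044,0.0023],0],[[-0.067,0,0],[0,-0.0071,0.0039],0],[[-0.095,0,0],[0,-0.0099,0.0057],0]]'
python3 -m pendant '[[[-0.028,0,0],[0,-0.003,0.0016],0],[[-0.054,0,0],[0,-0.0057,0.0031],0],[[-0.075,0,0],[0,-0.0079,0.0044],0],[[-0.09,0,0],[0,-0.0094,0.0053],0],[[-0.095,0,0],[0,-0.0099,0.0057],0]]'
python3 look.py s20;  python3 - <<'E'
from h import *
c=camera("side");cv2.imwrite("pics/z20.png",cv2.resize(c["image"][190:240,260:325],None,fx=12,fy=12,interpolation=cv2.INTER_CUBIC))
E
```

```text
t: 20.15
tcp_pos: [521.0, 145.6, 111.0]
eef_rot: [-1.974, -2.361, 0.114]
contact_force: [-1.4, -1.2, 5.2]
width: 21.7
t: 20.65
tcp_pos: [531.6, 147.5, 114.6]
eef_rot: [-1.931, -2.309, 0.222]
contact_force: [-0.2, -0.7, 7.2]
width: 21.9
t 20.7 tcp [531.716 147.506 114.62 ] cmd [510.418 157.576 105.889] yaw,pitch,roll [ 1.749 -0.     0.192] F [-0.575 -1.08   6.508] M [-0.392 -0.406  0.049] w 22.237248402748165
drum base c [511.65 143.91   9.58] red [564.791 153.461  -0.899] blue [458.509 134.359  20.059]
t: 21.2
tcp_pos: [531.1, 151.8, 114.6]
eef_rot: [-2.069, -2.176, 0.208]
contact_force: [0.1, -1.4, 3.9]
width: 21.5
t: 21.7
tcp_pos: [531.2, 156.0, 114.6]
eef_rot: [-2.197, -2.036, 0.195]
contact_force: [-0.3, -1.1, 5.6]
width: 21.4
t 21.75 tcp [531.226 156.067 114.583] cmd [510.418 157.576 105.889] yaw,pitch,roll [ 1.494 -0.     0.191] F [-0.332 -1.18   5.504] M [-0.504 -0.651  0.063] w 21.862128464644638
drum base c [511.009 157.621   9.521] red [564.855 153.503  -0.901] blue [457.163 161.738  19.944]
t: 22.25
tcp_pos: [520.4, 156.9, 111.0]
eef_rot: [-2.252, -2.088, 0.099]
contact_force: [-1.6, -3.0, 6.5]
width: 22.1
t: 22.75
tcp_pos: [510.3, 157.3, 106.7]
eef_rot: [2.303, 2.135, 0.001]
contact_force: [1.5, -2.8, 11.5]
width: 21.8
t 22.8 tcp [510.343 157.339 106.694] cmd [510.418 157.576 105.889] yaw,pitch,roll [ 1.495  0.    -0.001] F [ 1.666 -3.41   7.906] M [-0.477  0.074 -0.058] w 21.908556851299753
drum base c [510.471 157.297  -0.306] red [565.315 153.148  -0.238] blue [455.628 161.446  -0.373]
```

View pics/z20.png

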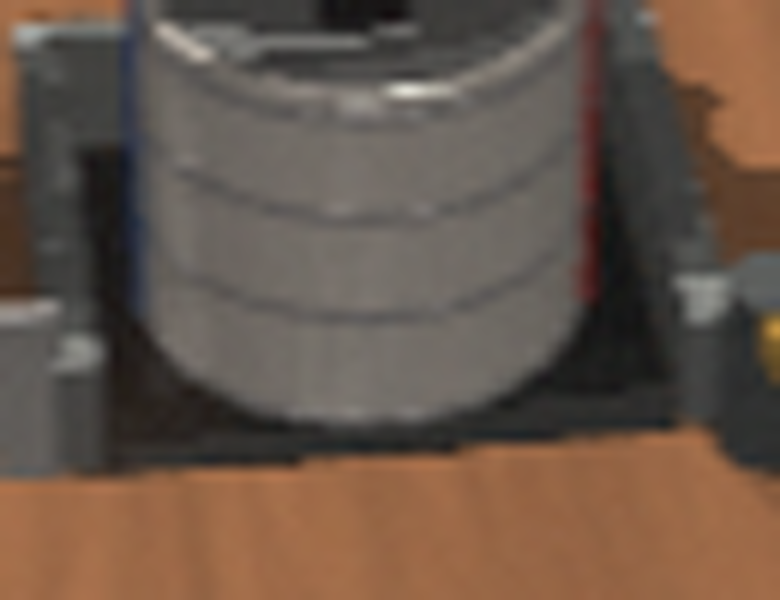

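View pics/s19.png

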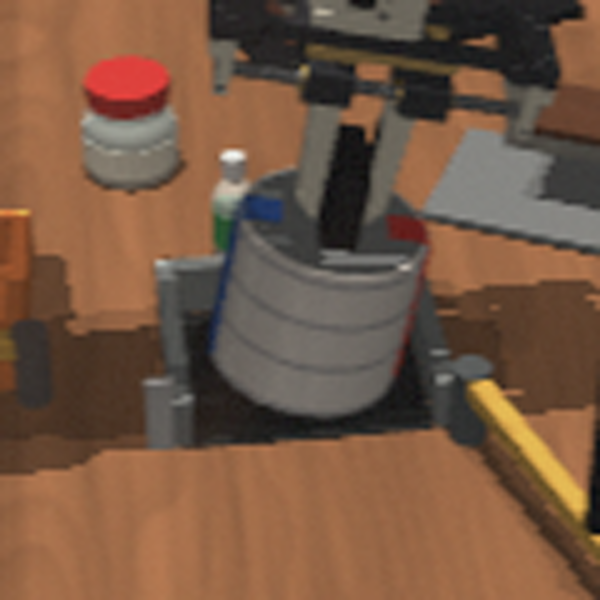

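```bash
python3 - <<'E'
from fit import *
W=lambda x,y:w(x,y,260,190)
L,R=W(105,471),W(690,430)
C=circ([(x,y-120) for x,y in [(180,360),(230,397),(300,418),(365,424),(430,418),(490,398),(540,360)]])
u=(L-R)/np.linalg.norm(L-R);bx=np.array([u[1],-u[0]]);M=(L+R)/2
print(L,R,C,"yaw",np.arctan2(bx[1],bx[0]),"drum in bay",(C-M)@bx,(C-M)@u)
E
```

```text
[442.38064066  91.09940323] [583.90938532  90.8135789 ] [511.14937727 156.58851927] yaw 1.5687767798555625 drum in bay 65.62786408513139 2.128178527334187
```

```bash
python3 -m pendant '[[[0,0,0],[0,0,-0.0007],0],[[0,0,0],[0,0,-0.0007],0.6],[[0,0,0],[0,0,-0.0007],0.6],[[0,0,0],[0,0,-0.0007],0.6],[[0,0,0],[0,0,-0.0007],0.6]]'
python3 -m pendant '[[[0,0,0],[0,0,0],0.6],[[0,0,0],[0,0,0],0.6],[[0,0,0],[0,0,0],0.6]]'
```

```text
t: 23.4
tcp_pos: [509.7, 157.8, 106.0]
eef_rot: [-2.303, -2.135, 0.002]
contact_force: [-1.1, 0.3, -0.7]
width: 49.4
t: 23.7
tcp_pos: [510.3, 157.6, 106.6]
eef_rot: [-2.304, -2.136, -0.0]
contact_force: [1.1, 0.0, 0.3]
width: 55.5
```

```bash
python3 - <<'E'
from plan import *
p,R=load();save(p+R.apply([0,0,-.7]),R);p,R=load();print(p)
rows(line([p[0],p[1],205],R,5),0.6)
rows(line([644,-45,205],R,10),0.9)
E
```

```text
[510.41800359 157.57545113 106.588966  ]
[[[0.0,0.0,0.0],[0.0,0.0,-0.0197],0.6],[[0.0,0.0,0.0],[0.0,0.0,-0.0394],0.6],[[0.0,0.0,0.0],[0.0,0.0,-0.059],0.6],[[0.0,0.0,0.0],[0.0,0.0,-0.0787],0.6],[[0.0,0.0,0.0],[0.0,0.0,-0.0984],0.6]]
[[[0.0,0.0,0.0],[-0.0192,0.0149,0.0],0.9],[[0.0,0.0,0.0],[-0.0384,0.0297,0.0],0.9],[[0.0,0.0,0.0],[-0.0576,0.0446,0.0],0.9],[[0.0,0.0,0.0],[-0.0767,0.0594,0.0],0.9],[[0.0,0.0,0.0],[-0.0959,0.0743,0.0],0.9]]
[[[0.0,0.0,0.0],[-0.0192,0.0148,0.0],0.9],[[0.0,0.0,0.0],[-0.0384,0.0297,0.0],0.9],[[0.0,0.0,0.0],[-0.0576,0.0445,0.0],0.9],[[0.0,0.0,0.0],[-0.0768,0.0594,0.0],0.9],[[0.0,0.0,0.0],[-0.096,0.0743,0.0],0.9]]
```

```bash
python3 -m pendant '[[[0,0,0],[0,0,-0.0197],0.6],[[0,0,0],[0,0,-0.0394],0.6],[[0,0,0],[0,0,-0.059],0.6],[[0,0,0],[0,0,-0.0787],0.6],[[0,0,0],[0,0,-0.0984],0.6]]'
python3 -m pendant '[[[0,0,0],[-0.0192,0.0149,0],0.7],[[0,0,0],[-0.0384,0.0297,0],0.7],[[0,0,0],[-0.0576,0.0446,0],0.7],[[0,0,0],[-0.0767,0.0594,0],0.7],[[0,0,0],[-0.0959,0.0743,0],0.7]]'
python3 -m pendant '[[[0,0,0],[-0.0192,0.0148,0],0.7],[[0,0,0],[-0.0384,0.0297,0],0.7],[[0,0,0],[-0.0576,0.0445,0],0.7],[[0,0,0],[-0.0768,0.0594,0],0.7],[[0,0,0],[-0.096,0.0743,0],0.7]]'
python3 -m pendant '[[[0,0,0],[0,0,0],0.7],[[0,0,0],[0,0,0],0.7]]'
python3 - <<'E'
from h import *
c=camera("side");s=state();print(s["tcp_pos"],proj(c,s["tcp_pos"]))
cv2.imwrite("pics/s21.png",cv2.resize(c["image"][120:260,260:400],None,fx=4,fy=4,interpolation=cv2.INTER_CUBIC))
c=camera("top");cv2.imwrite("pics/t21.png",cv2.resize(c["image"][140:240,180:340],None,fx=5,fy=5,interpolation=cv2.INTER_CUBIC))
E
```

```text
t: 24.2
tcp_pos: [510.2, 157.5, 205.8]
eef_rot: [-2.304, -2.136, -0.0]
contact_force: [0.3, -0.2, -0.3]
width: 56.2
t: 24.7
tcp_pos: [577.6, 55.6, 205.0]
eef_rot: [-2.304, -2.136, -0.0]
contact_force: [1.2, -0.3, -0.3]
width: 64.9
t: 25.2
tcp_pos: [644.5, -45.9, 204.9]
eef_rot: [-2.304, -2.136, -0.0]
contact_force: [-0.5, 0.2, -0.8]
width: 64.8
t: 25.4
tcp_pos: [643.8, -45.0, 204.5]
eef_rot: [-2.304, -2.134, 0.0]
contact_force: [-0.2, 2.1, -0.4]
width: 65.0
[643.51790518 -44.39419498 204.67074986] (np.float64(354.55374373243603), np.float64(194.53712930575873))
```

View pics/s21.png

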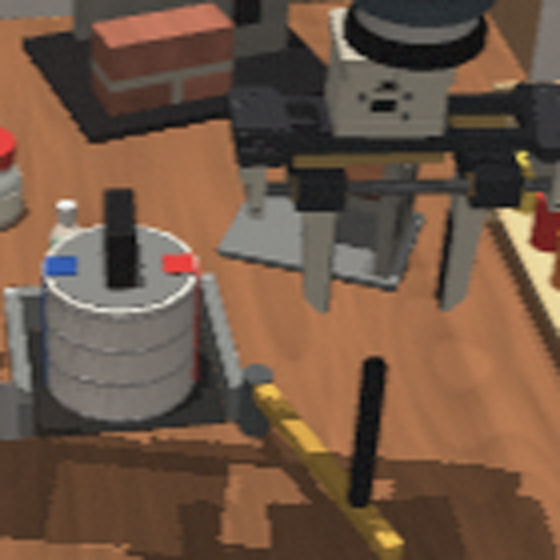

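View pics/t21.png

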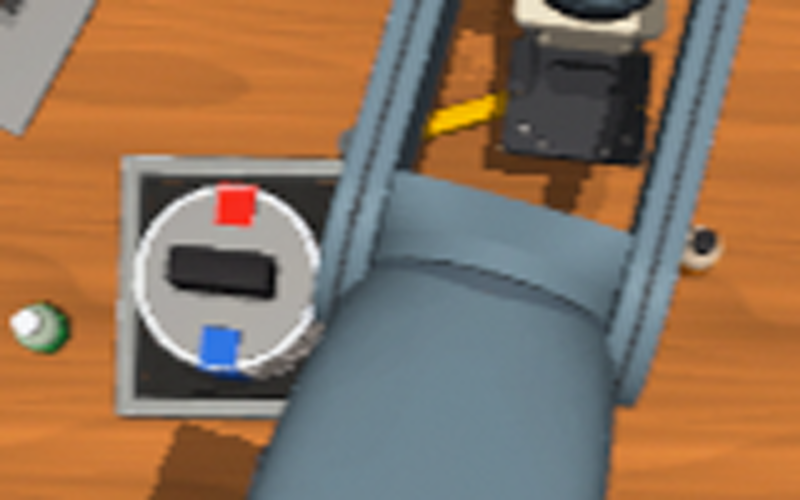

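```bash
python3 - <<'E'
from h import *
import pickle
T,S=pickle.load(open("cams.pkl","rb"))
print(atz(S,351.5,209,160),atz(S,353.4,210.4,160), proj(S,[644,-45,160]))
E
```

```text
[640.64613963 -42.61028163 160.        ] [643.99212565 -48.48823136 160.        ] (np.float64(353.0779124231911), np.float64(209.51201357593118))
```

```bash
python3 -m pendant '[[[0,0,0],[0,-0.001,0.015],0.7],[[0,0,0],[0,-0.001,0.032],0.7],[[0,0,0],[0,-0.001,0.05],0.7],[[0,0,0],[0,-0.001,0.066],0.7],[[0,0,0],[0,-0.001,0.078],0.7]]'
python3 -m pendant '[[[0,0,0],[0,0,0],0],[[0,0,0],[0,0,0],0],[[0,0,0],[0,0,0],0],[[0,0,0],[0,0,0],0],[[0,0,0],[0,0,0],0]]'
python3 -m pendant '[[[0,0,0],[0,0,0],0],[[0,0,0],[0,0,0],0],[[0,0,0],[0,0,0],0],[[0,0,0],[0,0,0],0],[[0,0,0],[0,0,0],0]]'
python3 - <<'E'
from h import *
c=camera("side");s=state();print(s["tcp_pos"],s["width"],s["contact_force"])
cv2.imwrite("pics/s22.png",cv2.resize(c["image"][120:260,260:400],None,fx=4,fy=4,interpolation=cv2.INTER_CUBIC))
from plan import *
p,R=load();p=p+R.apply([0,-1,78]);save(p,R);print(p)
E
```

```text
t: 26.0
tcp_pos: [642.2, -43.5, 126.1]
eef_rot: [-2.301, -2.137, 0.0]
contact_force: [0.6, 0.3, -0.2]
width: 65.1
t: 26.5
tcp_pos: [643.5, -45.0, 127.7]
eef_rot: [2.303, 2.135, 0.001]
contact_force: [-1.0, 0.3, -0.3]
width: 29.9
t: 27.0
tcp_pos: [643.2, -45.0, 127.2]
eef_rot: [2.304, 2.136, 0.0]
contact_force: [-0.1, -0.3, 1.6]
width: 15.2
[643.2292975  -45.02351622 127.21151442] 15.606013629233775 [-0.0286581  -1.13457279  1.83233479]
[643.04536758 -44.96354505 126.97198213]
```

View pics/s22.png

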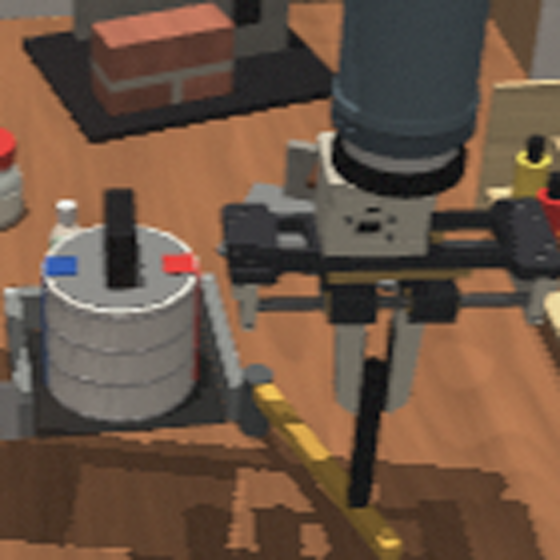

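```bash
python3 - <<'E'
from plan import *
p,R=load();h=np.array([601.2,87.5]);d=p[:2]-h;r=np.hypot(*d);a0=np.arctan2(d[1],d[0]);a1=-np.pi+0.012
print(r,a0,a0-a1)
ps=[]
for k in np.arange(1,21)/20:
    a=a0+(a1-a0)*k;ps.append((np.r_[h+r*np.array([np.cos(a),np.sin(a)]),p[2]],R))
rows(ps,0)
print(load()[0])
E
```

```text
138.91589381588918 -1.2648160370888761 1.864776616500917
[[[0.0,0.0,0.0],[-0.0043,-0.0122,0.0],0],[[0.0,0.0,0.0],[-0.0074,-0.0248,0.0],0],[[0.0,0.0,0.0],[-0.0093,-0.0376,0.0],0],[[0.0,0.0,0.0],[-0.01,-0.0505,0.0],0],[[0.0,0.0,0.0],[-0.0095,-0.0635,0.0],0]]
[[[0.0,0.0,0.0],[0.0017,-0.0128,0.0],0],[[0.0,0.0,0.0],[0.0046,-0.0254,0.0],0],[[0.0,0.0,0.0],[0.0086,-0.0377,0.0],0],[[0.0,0.0,0.0],[0.0138,-0.0496,0.0],0],[[0.0,0.0,0.0],[0.02,-0.0609,0.0],0]]
[[[0.0,0.0,0.0],[0.0073,-0.0107,0.0],0],[[0.0,0.0,0.0],[0.0155,-0.0207,0.0],0],[[0.0,0.0,0.0],[0.0247,-0.0299,0.0],0],[[0.0,0.0,0.0],[0.0346,-0.0382,0.0],0],[[0.0,0.0,0.0],[0.0453,-0.0455,0.0],0]]
[[[0.0,0.0,0.0],[0.0113,-0.0063,0.0],0],[[0.0,0.0,0.0],[0.0232,-0.0115,0.0],0],[[0.0,0.0,0.0],[0.0355,-0.0156,0.0],0],[[0.0,0.0,0.0],[0.0481,-0.0185,0.0],0],[[0.0,0.0,0.0],[0.0609,-0.0202,0.0],0]]
[462.33826638  85.81047213 126.97466338]
```

```bash
python3 -m pendant '[[[0,0,0],[-0.0043,-0.0122,0],0],[[0,0,0],[-0.0074,-0.0248,0],0],[[0,0,0],[-0.0093,-0.0376,0],0],[[0,0,0],[-0.01,-0.0505,0],0],[[0,0,0],[-0.0095,-0.0635,0],0]]'
python3 -m pendant '[[[0,0,0],[0.0017,-0.0128,0],0],[[0,0,0],[0.0046,-0.0254,0],0],[[0,0,0],[0.0086,-0.0377,0],0],[[0,0,0],[0.0138,-0.0496,0],0],[[0,0,0],[0.02,-0.0609,0],0]]'
python3 -m pendant '[[[0,0,0],[0.0073,-0.0107,0],0],[[0,0,0],[0.0155,-0.0207,0],0],[[0,0,0],[0.0247,-0.0299,0],0],[[0,0,0],[0.0346,-0.0382,0],0],[[0,0,0],[0.0453,-0.0455,0],0]]'
python3 - <<'E'
from h import *
c=camera("side");s=state();print(s["tcp_pos"],s["width"],s["contact_force"])
cv2.imwrite("pics/s23.png",cv2.resize(c["image"][120:260,240:400],None,fx=4,fy=4,interpolation=cv2.INTER_CUBIC))
E
```

```text
t: 27.55
tcp_pos: [579.5, -52.5, 127.1]
eef_rot: [2.302, 2.132, -0.002]
contact_force: [1.4, -7.7, -0.9]
width: 15.5
t: 28.05
tcp_pos: [519.3, -25.3, 127.0]
eef_rot: [2.304, 2.135, -0.0]
contact_force: [0.6, -3.3, -0.1]
width: 15.5
t: 28.55
tcp_pos: [477.2, 24.8, 126.9]
eef_rot: [-2.303, -2.136, -0.001]
contact_force: [1.3, -1.8, -2.7]
width: 15.4
[476.19491245  26.45167411 126.87202258] 15.755418248468517 [-2.58368328  0.91257333 -0.61503819]
```

View pics/s23.png

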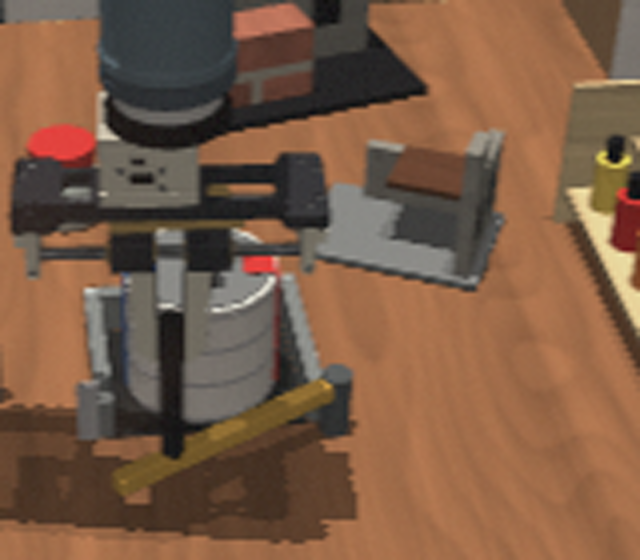

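The gate is following the post. Now the rest of the arc.

```bash
python3 -m pendant '[[[0,0,0],[0.0113,-0.0063,0],0],[[0,0,0],[0.0232,-0.0115,0],0],[[0,0,0],[0.0355,-0.0156,0],0],[[0,0,0],[0.0481,-0.0185,0],0],[[0,0,0],[0.0559,-0.0195,0],0]]'
python3 -m pendant '[[[0,0,0],[0.0015,-0.0002,0],0],[[0,0,0],[0.003,-0.0004,0],0]]'
python3 - <<'E'
from h import *
c=camera("side");s=state();print(s["tcp_pos"],s["width"],s["contact_force"])
cv2.imwrite("pics/s24.png",cv2.resize(c["image"][140:260,240:360],None,fx=5,fy=5,interpolation=cv2.INTER_CUBIC))
E
```

```text
t: 29.1
tcp_pos: [461.1, 82.3, 126.8]
eef_rot: [-2.301, -2.136, 0.002]
contact_force: [-6.4, -3.0, 3.0]
width: 15.3
t: 29.3
tcp_pos: [461.0, 84.8, 126.8]
eef_rot: [-2.301, -2.136, 0.003]
contact_force: [-5.6, -2.1, 3.4]
width: 15.8
[460.9680826   84.99211463 126.74876004] 14.999942909247453 [-5.8102776  -1.13673818  4.22048113]
```

View pics/s24.png

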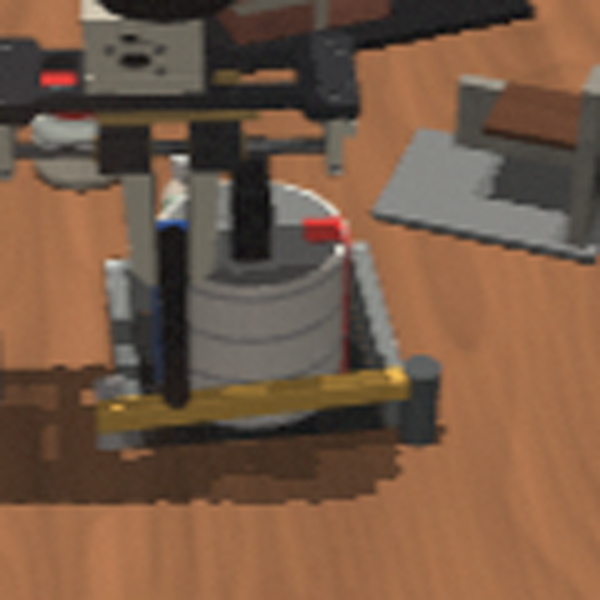

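```bash
python3 -m pendant '[[[0,0,0],[0.001,0,0],0],[[0,0,0],[0.002,0,0],0],[[0,0,0],[0.002,0,0],0]]'
python3 -m pendant '[[[0,0,0],[0.001,0,0],0],[[0,0,0],[0.002,0,0],0],[[0,0,0],[0.002,0,0],0]]'
```

```text
t: 29.65
tcp_pos: [460.9, 86.6, 126.7]
eef_rot: [-2.301, -2.135, 0.004]
contact_force: [-7.0, -1.4, 4.1]
width: 15.3
t: 29.95
tcp_pos: [460.8, 88.6, 126.7]
eef_rot: [-2.301, -2.134, 0.004]
contact_force: [-6.9, -1.4, 6.2]
width: 15.4
```

```bash
python3 -m pendant '[[[0,0,0],[0.0015,0,0],0],[[0,0,0],[0.002,0,0],0]]'
python3 - <<'E'
from h import *
c=camera("side");s=state();print(s["tcp_pos"],s["width"],s["contact_force"])
cv2.imwrite("pics/s25.png",cv2.resize(c["image"][190:245,250:335],None,fx=9,fy=9,interpolation=cv2.INTER_CUBIC))
E
```

```text
t: 30.15
tcp_pos: [460.7, 90.6, 126.7]
eef_rot: [-2.301, -2.134, 0.005]
contact_force: [-8.7, -2.2, 5.8]
width: 15.0
[460.71105309  90.6935346  126.73291468] 15.177167505224292 [-8.50837099 -1.61219349  5.70174296]
```

View pics/s25.png

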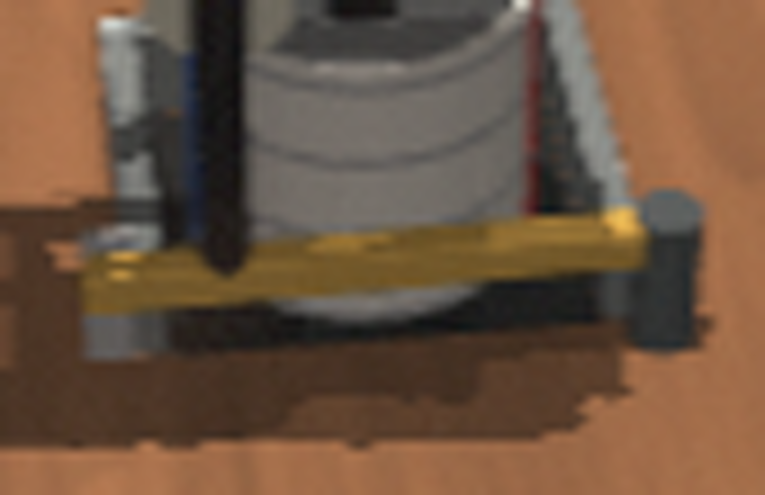

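```bash
python3 -m pendant '[[[0,0,0],[0.001,0,0],0],[[0,0,0],[0.002,0,0],0]]'
python3 -m pendant '[[[0,0,0],[0.001,0,0],0],[[0,0,0],[0.002,0,0],0]]'
```

```text
t: 30.4
tcp_pos: [460.7, 92.7, 126.7]
eef_rot: [-2.3, -2.134, 0.005]
contact_force: [-9.0, -1.1, 6.6]
width: 15.0
t: 30.6
tcp_pos: [460.7, 93.3, 126.7]
eef_rot: [-2.301, -2.136, 0.008]
contact_force: [-9.3, -10.2, 6.1]
width: 15.3
```

```bash
python3 -m pendant '[[[0,0,0],[0.0007,0,0],0],[[0,0,0],[0.0007,0,0],0],[[0,0,0],[0.0007,0,0],0]]'
python3 -m pendant '[[[0,0,0],[0,0,0],0.5],[[0,0,0],[0,0,0],0.5],[[0,0,0],[0,0,0],0.5],[[0,0,0],[0,0,0],0.5],[[0,0,0],[0,0,0],0.5]]'
python3 - <<'E'
from h import *
c=camera("side");s=state();print(s["tcp_pos"],s["width"],s["contact_force"])
cv2.imwrite("pics/s26.png",cv2.resize(c["image"][130:245,240:355],None,fx=5,fy=5,interpolation=cv2.INTER_CUBIC))
E
```

```text
t: 30.9
tcp_pos: [460.7, 93.3, 126.7]
eef_rot: [-2.301, -2.137, 0.01]
contact_force: [-9.6, -9.5, 6.0]
width: 14.9
t: 31.4
tcp_pos: [463.6, 94.7, 127.0]
eef_rot: [2.303, 2.136, 0.001]
contact_force: [0.2, -0.2, -0.5]
width: 45.6
[463.48223204  94.64306629 127.0098297 ] 45.953309789608504 [-0.15684524  0.40008881 -0.17832011]
```

View pics/s26.png

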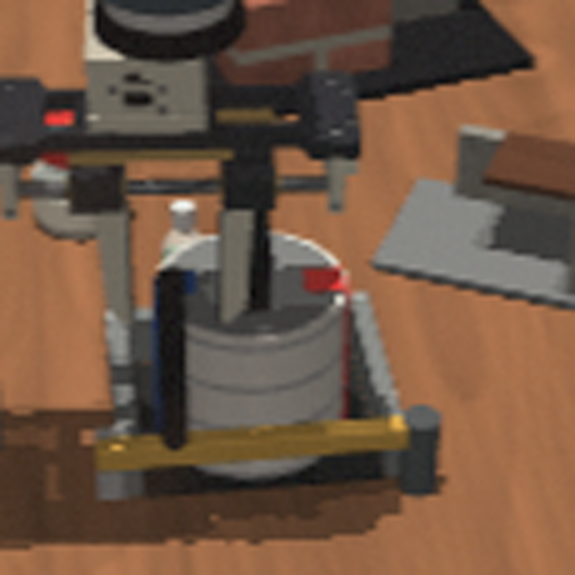

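```bash
python3 -m pendant '[[[0,0,0],[0,0,-0.02],0.5],[[0,0,0],[0,0,-0.045],0.5],[[0,0,0],[0,0,-0.07],0.5],[[0,0,0],[0,0,-0.095],0.5],[[0,0,0],[0,0,-0.12],0.5]]'
python3 -m pendant '[[[0,0,0],[0.03,-0.02,0],0.5],[[0,0,0],[0.07,-0.04,0],0.5],[[0,0,0],[0.11,-0.06,0],0.5],[[0,0,0],[0.15,-0.08,0],0.5],[[0,0,0],[0.19,-0.1,0],0.5]]'
python3 -m pendant '[[[0,0,0],[0.03,0,0],0.5],[[0,0,0],[0.07,-0.02,0],0.5],[[0,0,0],[0.11,-0.04,0],0.5],[[0,0,0],[0.13,-0.05,0],0.5],[[0,0,0],[0.13,-0.05,0],0.5]]'
python3 - <<'E'
from h import *
for n in("side","top"):
    c=camera(n);cv2.imwrite(f"pics/{n}30.png",c["image"])
    a=c["image"][190:245,250:335] if n=="side" else c["image"][140:240,180:340]
    cv2.imwrite(f"pics/{n}30c.png",cv2.resize(a,None,fx=9 if n=="side" else 5,fy=9 if n=="side" else 5,interpolation=cv2.INTER_CUBIC))
print(state()["t"],state()["tcp_pos"])
E
```

```text
t: 31.95
tcp_pos: [463.2, 94.5, 248.0]
eef_rot: [-2.304, -2.136, -0.001]
contact_force: [0.1, 0.2, 0.6]
width: 46.5
t: 32.45
tcp_pos: [377.1, 293.0, 247.2]
eef_rot: [2.304, 2.135, 0.001]
contact_force: [1.0, -0.6, -0.7]
width: 46.4
t: 32.95
tcp_pos: [336.3, 427.3, 246.6]
eef_rot: [-2.299, -2.14, -0.0]
contact_force: [0.5, 0.1, -0.2]
width: 46.3
33.05 [337.62437269 424.82106296 246.6889644 ]
```

View pics/side30c.png

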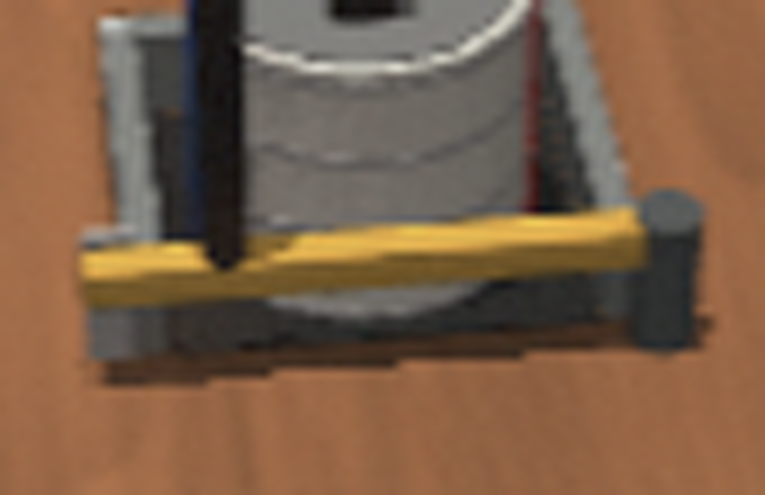

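View pics/top30c.png

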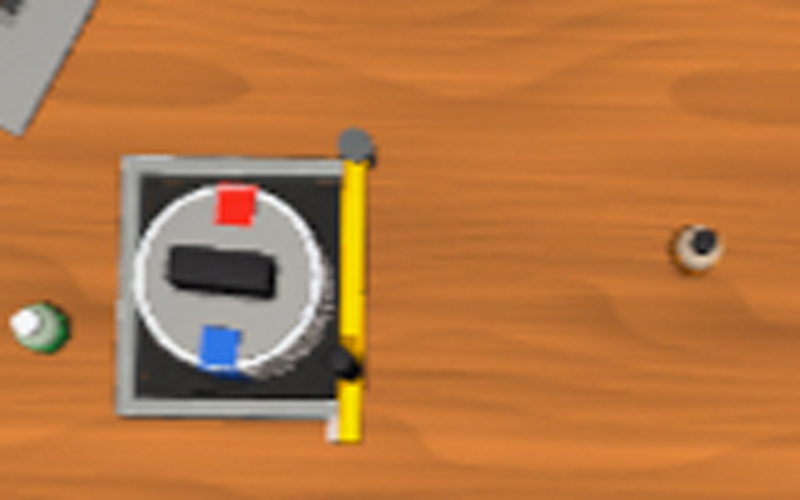

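View pics/side30.png

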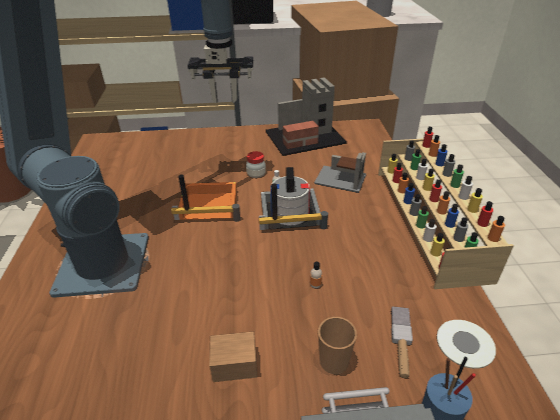

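```bash
python3 - <<'E'
from h import *
T=camera("top")
t=lambda x,y,z:atz(T,(x+.5)/5-.5+180,(y+.5)/5-.5+140,z)[:2]
C=t(230,277,100);print("drum",C)
a,b=t(353,160,48),t(350,440,48);print("gate ends",a,b,np.degrees(np.arctan2(*(a-b)[::-1])))
print("fence back inner top",t(141,176,35),t(137,397,35),"outer",t(122,157,35),t(117,415,35),"right fence dir",t(122,157,35)-t(345,160,35))
E
```

```text
drum [509.58603534 156.94314257]
gate ends [590.12916298  89.6013377 ] [416.29467289  85.53963727] 1.338491319831857
fence back inner top [578.15492682 223.00730507] [439.47634202 219.65627256] outer [589.83171517 235.43244559] [427.92884886 231.60549158] right fence dir [ -2.20999845 139.98136358]
```

```bash
python3 - <<'E'
from workcell import *
print(finish_job())
E
```

```text
the job is handed in; nothing more can be done
None
```

The drum is set down upright in the middle of the bay and the yellow gate is shut against its stop. I handed the job in at about 33 s; the hand-in gives no verdict.

- **Walk:** I held the handle bar and took seven steps on the bottom rim: red, blue, red, blue, red, blue, red, then a short final blue step, which makes eight in all, four per side. Stepping continued right up to the final position. Each raised side came up about 20 mm at roughly 11° of tilt, by the arm's own pose readings.
- **Contact with the table:** The wrist force stayed well short of the drum's weight (about 16 N) at every reading. It was mostly pressing down; the deepest lift was about 4 N, so the drum was never carried.
- **Drum position:** In the last pictures its centre is about 63 to 66 mm into the bay and 1 to 2 mm off the middle line. The two cameras disagree with each other by 2 to 3 mm.
- **Gate:** I swung it round by its post until it pushed back with about 10 N at the stop. In the top view it lies parallel to the back fence, both at 1.3°. The stop was about 7 mm further round than my measurements predicted, so I pushed on in small steps until it met resistance.
- **Everything else:** The other objects look undisturbed in the last pictures, and the gripper was clear of everything at hand-in.

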